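# Lay out uncut lenses in the job trays

### The arm

A 7-joint arm with a two-finger parallel gripper is mounted at the origin on the work surface. World frame = base frame: x ahead of the robot, y to its left, z up, the work surface at z = 0. Lengths are in m, angles in rad, forces in N, time in s.
With the tool pointing down it reaches from about 0.425 to 1.025 m from the base axis. Payload 3.6 kg.
Tool frame: the origin (TCP) lies at the very end of the fingers, on their centre line; the grasp point (between the pads) lies 19 mm behind it; z points along the fingers, y is the direction in which the jaws open and shut (so a half turn about z gives the same grasp; the last joint's range is limited). The gripper opens to 85 mm and grips with 20 to 120 N. Pads are 22 mm wide; open, the fingers measure 114 mm over their backs; the gripper's body (76 mm by 85 mm) begins 54 mm behind the grasp point. The pads swing forward as they close: fully open they stand 13 mm farther back than shut.
Start: joints at [-1.405, 0.591, 0.048, 1.609, -0.033, 0.943, -0.034], TCP at [0.186, 0.701, 0.196] pointing down, gripper open.
Joint ranges: [-2.69, 2.69], [-0.47, 2.24], [-1.27, 1.36], [0.19, 2.51], [-1.53, 4.68], [0.08, 2.07], [-3.09, 3.09]. Speed limits (rad/s): [2.57, 2.57, 3.14, 3.14, 3.14, 3.14, 3.14].

### API

Orientations are given as a rotation vector (axis times angle).
In Python, from rig import env, read_camera, calibration, find_in gives the robot as it stands.
- The arm moves only by the tool drive_tool, never from a script. Its arguments are lists of equal length, an entry for each row: "dp": the shift along the tool's x, y, z in cm, a list of three; "turn": the turn, a rotation vector about the tool's x, y, z in rad, a list of three. In form: {"dp": [[x, y, z], ...], "turn": [[wx, wy, wz], ...]}. A call has 1 to 5 rows; each row shifts and turns the pose as measured when the row begins, along the tool's axes as they then stand; what a row does not reach is not made up. A row lasts 1/8 s, in which the tool goes at most 62.5 mm and 10.7 degrees, less where a joint would pass 70% of its speed; a pose out of reach is approached as far as the arm can. A call with a gripper value outside its range is refused whole. "grip" is the gripper's target within -1 to 1 (fully open at 1, half-way at 0, shut at -1), set as the call begins (left out, the last holds). The fingers move at their own pace and stop on an object; "force" is the grip in N (left out, the last holds). Time passes only in rows, so rows that do not move let the fingers close. It gives the time, the measured TCP pose, the force and the opening at its end, in the units of the state.
- env.read_state(): the state, without advancing time (a new reading comes with each control period).
- read_camera(name): name is "scene" or "top"; returns the picture (420x560x3 uint8, red, green, blue); there is no depth.
- calibration(name): a dict with "mtx" (3x3 intrinsics, pixels), "k1" (the pictures are not rectified: a ray, as slopes to the right and down, at radius r is drawn at 1 + k1 r^2 times it, then the intrinsics apply), "eye" and "orientation" of the camera in the world. Camera axes: x right, y down, z forward; pixel columns grow to the right and rows downward; lengths in m; the calibration is good to about 2 mm. A picture is of the moment at which its call begins. calibration takes no time and is no camera call.
- env.hand_in(): hands the job in, once; it reports no verdict.
Trained networks look in the newest picture that a camera, given by its name, has taken for a name from the list of things; names that differ only in an ending like _2 or _b are one class to them, and where a whole thing is asked for, a point or a joint stands for the part that bears it (a point fixed in the world has none). Each returns a list of dicts, best first, with "score" (0 to 1); they miss things now and then, are a little off and sometimes report something else, mostly with a low value. They report only what shows in the picture. A call takes as long as a camera call. They do not tell look-alikes from the thing itself.
- find_in(camera, query): "bbox" ([left, top, right, bottom] as shares, 0 to 1, of the picture: columns of its width, rows of its height, round what is visible of it).
The state is a dict: "time_s": time; "q": joint angles; "qd": joint speeds; "joint_torque": joint torques, N m; "position": TCP position; "tcp_rot": TCP orientation; "wrist_force": force on the tool from outside, world axes, zero at the start; "wrist_torque": the same for the moment, N m; "grip_width": finger opening in m.
Only numpy, scipy, OpenCV 4.12 (cv2) and the standard library are available. Lean on these libraries where they do the work, as an engineer would, in place of code of your own. Each camera call takes 0.05 s, during which the arm holds its last target.

### The job

Lay out the two edging jobs: put the two large uncut round lenses into the tray with the wide spectacle frame and the two small ones into the tray with the narrow frame, one lens flat in each of the tray's two lens wells. Set them down, do not drop them, and leave the frames and the two lenses that are already edged where they lie.

Things in the scene. Friction and masses are not known exactly. Their poses are not given: they have to be found in the camera images.
- large_lens_1_mid (a point): one of two large uncut lenses: a round clear disc with a frosted white rim, 65 mm across, upright rim 10 mm high, its clear front domed upwards to 14 mm in the middle, lying dome up. The point is on its axis, half-way up the rim, 5 mm above its underside. z is its axis, up; x and y mean nothing. 14 to 42 g. The two are alike and may change places
- large_lens_2_mid (a point): one of two large uncut lenses: a round clear disc with a frosted white rim, 65 mm across, upright rim 10 mm high, its clear front domed upwards to 14 mm in the middle, lying dome up. The point is on its axis, half-way up the rim, 5 mm above its underside. z is its axis, up; x and y mean nothing. 14 to 42 g. The two are alike and may change places
- small_lens_1_mid (a point): one of two small uncut lenses: a round clear disc with a frosted white rim, 50 mm across, upright rim 10 mm high, its clear front domed upwards to 12.5 mm in the middle, lying dome up. The point is on its axis, half-way up the rim, 5 mm above its underside. z is its axis, up; x and y mean nothing. 14 to 42 g. The two are alike and may change places
- small_lens_2_mid (a point): one of two small uncut lenses: a round clear disc with a frosted white rim, 50 mm across, upright rim 10 mm high, its clear front domed upwards to 12.5 mm in the middle, lying dome up. The point is on its axis, half-way up the rim, 5 mm above its underside. z is its axis, up; x and y mean nothing. 14 to 42 g. The two are alike and may change places
- wide_tray: fixed blue job tray holding the wide frame: 174 (x) by 249 mm (y), outer walls 22 mm high, floor top 3 mm above the bench. Origin: middle of underside; x away from the robot, turned up to 0.2 rad. Nearer half (-x): two lens wells, 85 (x) by 120 mm (y) inside, centres x -41.5, y +61.5 and -61.5 mm, each with a flat grey 72 mm pad; dividers 16 mm high, 3 mm thick. Farther half (+x): the frame's compartment
- narrow_tray: fixed blue job tray holding the narrow frame: in shape, size, wells and axes exactly as wide_tray, told from it only by the frame it holds. Origin: middle of underside; well centres at x -41.5, y +61.5 and -61.5 mm. The two trays may change sides
- wide_frame: the wide spectacle frame, black, empty, temples folded, lying front up in the rear compartment of its tray: 140 mm wide (its y), 49 mm deep (x), 23 mm high; each eye opening 55 by 45 mm. Loose, 30 g. Origin at its middle, on the tray's floor. It stays where it is
- narrow_frame: the narrow spectacle frame, black, empty, temples folded, lying front up in the rear compartment of its tray: 106 mm wide (its y), 38 mm deep (x), 23 mm high; each eye opening 40 by 32 mm. Loose, 30 g. Origin at its middle, on the tray's floor. It stays where it is
- edged_lens_1_mid (a point): a lens already edged: clear, 54 by 42 mm with the outline of a spectacle eye, not round, 7 mm high, with a small grey round block (20 mm) stuck on top, 17 mm high in all; loose. The point is at its middle, 3 mm above the bench. It is not part of the job and stays where it is
- edged_lens_2_mid (a point): a lens already edged: clear, 54 by 42 mm with the outline of a spectacle eye, not round, 7 mm high, with a small grey round block (20 mm) stuck on top, 17 mm high in all; loose. The point is at its middle, 3 mm above the bench. It is not part of the job and stays where it is
Not all that is in view belongs to the job. What is shaped like the part that bears small_lens_1_mid but pink or yellow is not meant.

How it is judged:
At the end, for the whole second after the job is handed in: Both large lenses (65 mm) lie in the two wells of the tray with the wide frame and both small ones (50 mm) in the two wells of the tray with the narrow frame, one to a well, wholly inside its walls, flat on the floor (within 4 mm of height and 0.1 rad), dome up, at rest (((x of large_lens_1_mid in the frame of wide_tray between -0.055 and -0.028 m and y of large_lens_1_mid in the frame of wide_tray between 0.031 and 0.092 m and z of each of large_lens_1_mid, large_lens_2_mid in the frame of wide_tray below 0.012 m and angle between each of large_lens_1_mid, large_lens_2_mid's own z axis and vertical below 0.1 rad and x of large_lens_2_mid in the frame of wide_tray between -0.055 and -0.028 m and y of large_lens_2_mid in the frame of wide_tray between -0.092 and -0.031 m) or (x of large_lens_1_mid in the frame of wide_tray between -0.055 and -0.028 m and y of large_lens_1_mid in the frame of wide_tray between -0.092 and -0.031 m and z of each of large_lens_1_mid, large_lens_2_mid in the frame of wide_tray below 0.012 m and angle between each of large_lens_1_mid, large_lens_2_mid's own z axis and vertical below 0.1 rad and x of large_lens_2_mid in the frame of wide_tray between -0.055 and -0.028 m and y of large_lens_2_mid in the frame of wide_tray between 0.031 and 0.092 m)) and ((x of small_lens_1_mid in the frame of narrow_tray between -0.062 and -0.021 m and y of small_lens_1_mid in the frame of narrow_tray between 0.0235 and 0.0995 m and z of each of small_lens_1_mid, small_lens_2_mid in the frame of narrow_tray below 0.012 m and angle between each of small_lens_1_mid, small_lens_2_mid's own z axis and vertical below 0.1 rad and x of small_lens_2_mid in the frame of narrow_tray between -0.062 and -0.021 m and y of small_lens_2_mid in the frame of narrow_tray between -0.0995 and -0.0235 m) or (x of small_lens_1_mid in the frame of narrow_tray between -0.062 and -0.021 m and y of small_lens_1_mid in the frame of narrow_tray between -0.0995 and -0.0235 m and z of each of small_lens_1_mid, small_lens_2_mid in the frame of narrow_tray below 0.012 m and angle between each of small_lens_1_mid, small_lens_2_mid's own z axis and vertical below 0.1 rad and x of small_lens_2_mid in the frame of narrow_tray between -0.062 and -0.021 m and y of small_lens_2_mid in the frame of narrow_tray between 0.0235 and 0.0995 m)) and linear speed of each of large_lens_1, small_lens_1, large_lens_2, small_lens_2 below 0.02 m/s); the robot touches nothing.
It fails at once if a lens is let fall or thrown: it moves faster than 0.7 m/s while nothing touches it (a drop of about 25 mm) ((linear speed of large_lens_1 above 0.7 m/s and contact force between large_lens_1 and anything else below 0.02 N) or (linear speed of small_lens_1 above 0.7 m/s and contact force between small_lens_1 and anything else below 0.02 N) or (linear speed of large_lens_2 above 0.7 m/s and contact force between large_lens_2 and anything else below 0.02 N) or (linear speed of small_lens_2 above 0.7 m/s and contact force between small_lens_2 and anything else below 0.02 N)).
It fails at once if an edged lens is shifted by more than 30 mm (distance of any of edged_lens_1_mid, edged_lens_2_mid from where it was at the start of the episode above 0.03 m).
It fails at once if a frame is shifted by more than 20 mm (distance of any of wide_frame, narrow_frame from where it was at the start of the episode above 0.02 m).
It also fails if it takes over 106 s, if anything falls off the work surface, if the arm or the gripper's body presses on something with over 40 N, if the wrist force passes 120 N, or if a joint passes its speed limit or range.

## Working session

There is one attempt and no reset: what is moved stays moved. The work goes in short steps, Python scripts to look and compute and a tool call to move; the robot and the scene stay as the last step left them, time stands still between calls to the robot, and variables do not carry over. Pictures are saved under pics/ and viewed, and the job is handed in when it is done.

Besides the shell and the picture viewer there is one more tool, called after "Call:" as name(argument=value, ...) on one line, values as JSON. drive_tool: Moves the arm, as the interface text tells. Its arguments: {"type":"object","properties":{"dp":{"type":"array","items":{"type":"array","items":{"type":"number"}}},"turn":{"type":"array","items":{"type":"array","items":{"type":"number"}}},"grip":{"type":"number"},"force":{"type":"number"}},"required":["dp","turn"]}

```bash
ls; mkdir -p pics
python3 - <<'E'
from rig import env, read_camera, calibration, find_in
import cv2
print(env.read_state())
for n in("scene","top"):
    im=read_camera(n); cv2.imwrite(f"pics/{n}0.png",im[:,:,::-1]); c=calibration(n); print(n,c)
    for q in ["large_lens_1_mid","small_lens_1_mid","wide_frame","narrow_frame","wide_tray","edged_lens_1_mid"]:
        print(q,[(round(d["score"],2),[round(b*s) for b,s in zip(d["bbox"],(560,420,560,420))]) for d in find_in(n,q)])
E
```

```text
pics
{'time_s': 0.0, 'q': array([-1.40446878,  0.59214249,  0.04833565,  1.60983458, -0.03331512,
        0.9426788 , -0.03370834]), 'qd': array([-0.00028053,  0.00154885,  0.00040477,  0.00107213,  0.0011711 ,
        0.00043988,  0.00246002]), 'joint_torque': array([ 4.38656480e-04, -5.48698139e+01,  1.54641453e+00, -1.98123819e+01,
        9.26764595e-03,  8.67977418e-03,  1.10080427e-05]), 'position': array([0.18604622, 0.69978375, 0.19452051]), 'tcp_rot': array([-0.40691675, -3.11496815,  0.00353725]), 'wrist_force': array([-0.67369084, -0.38078092, -0.71959373]), 'wrist_torque': array([0.03062355, 0.04617238, 0.05173401]), 'grip_width': 0.0853608678927774}
scene {'mtx': array([[495.40114633,   0.        , 271.61375485],
       [  0.        , 495.40114633, 207.58028934],
       [  0.        ,   0.        ,   1.        ]]), 'k1': -0.027829502875420114, 'eye': array([ 0.83694805, -0.58930083,  1.06413761]), 'orientation': array([-2.48272084, -0.63969114,  0.19481834])}
large_lens_1_mid [(0.64, [289, 112, 311, 126])]
small_lens_1_mid [(0.65, [314, 142, 332, 156]), (0.63, [274, 147,
[... 281 characters left out ...]
 {'mtx': array([[472.21155259,   0.        , 279.86699037],
       [  0.        , 472.21155259, 205.39692698],
       [  0.        ,   0.        ,   1.        ]]), 'k1': -0.04982143603680321, 'eye': array([ 0.39315518, -0.00937205,  1.08498724]), 'orientation': array([-2.16203909,  2.11049711, -0.12914834])}
large_lens_1_mid [(0.76, [122, 250, 150, 278])]
small_lens_1_mid [(0.88, [160, 204, 181, 225]), (0.82, [182, 249, 208, 270]), (0.71, [199, 208, 219, 229]), (0.59, [179, 289, 201, 312]), (0.44, [249, 226, 284, 260])]
wide_frame [(0.78, [327, 124, 386, 150])]
narrow_frame [(0.75, [189, 122, 234, 142])]
wide_tray [(0.59, [303, 111, 424, 196])]
edged_lens_1_mid [(0.97, [299, 239, 319, 261])]
```

Run:
```python
import cv2
a=cv2.imread("pics/top0.png"); cv2.imwrite("pics/top0b.png",cv2.resize(a[95:345,90:450],None,fx=2.2,fy=2.2,interpolation=cv2.INTER_CUBIC))
a=cv2.imread("pics/scene0.png"); cv2.imwrite("pics/scene0b.png",cv2.resize(a[80:400,140:480],None,fx=1.8,fy=1.8,interpolation=cv2.INTER_CUBIC))
```

```text
(no output)
```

View pics/top0.png

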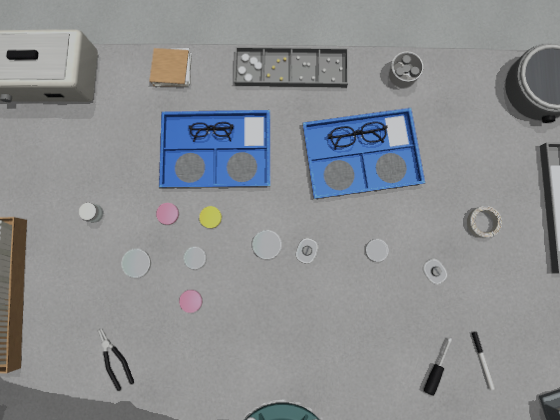

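View pics/top0b.png

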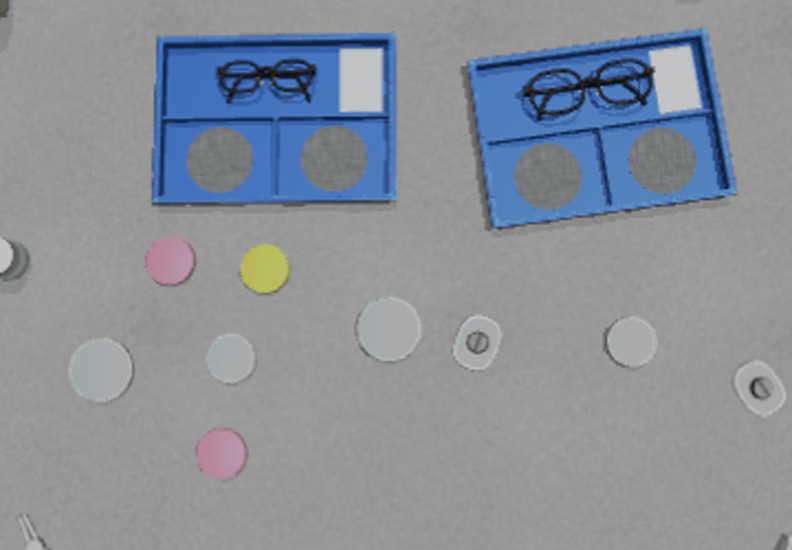

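View pics/scene0b.png

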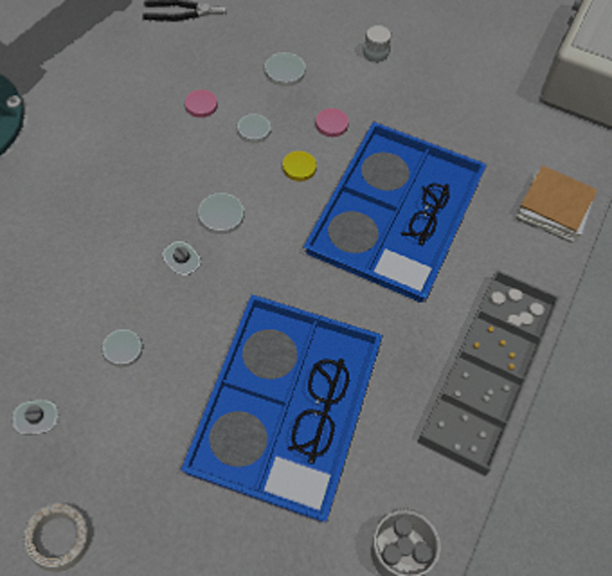

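The top view shows the narrow frame in the left tray (about 215,150) and the wide frame in the right tray (about 364,153). The large lenses are at about (136,263) and (267,244), and the small ones at about (194,258) and (376,250). The pink and yellow discs are decoys. Next I'll measure them.

```bash
cat > h.py <<'E'
import numpy as np, cv2
from scipy.spatial.transform import Rotation as R
from rig import env, read_camera, calibration, find_in
def ray(name,uv):
    c=calibration(name); M=c["mtx"]; uv=np.atleast_2d(np.array(uv,float))
    d=(uv-[M[0,2],M[1,2]])/[M[0,0],M[1,1]]; s=d.copy()
    for _ in range(20): s=d/(1+c["k1"]*(s**2).sum(1,keepdims=True))
    D=np.c_[s,np.ones(len(s))]@R.from_rotvec(c["orientation"]).as_matrix().T
    return c["eye"],D
def onz(name,uv,z):
    e,D=ray(name,uv); return e+D*((z-e[2])/D[:,2:3])
def proj(name,P):
    c=calibration(name); P=np.atleast_2d(P)
    q=(P-c["eye"])@R.from_rotvec(c["orientation"]).as_matrix(); s=q[:,:2]/q[:,2:]
    s=s*(1+c["k1"]*(s**2).sum(1,keepdims=True)); return s*np.diag(c["mtx"])[:2]+c["mtx"][:2,2]
E
python3 - <<'E'
from h import *
for n,pts in (("top",[("L",136,263.5),("L",267,244.5),("s",194.5,257.5),("s",376.5,250.5)]),
  ("scene",[("L",140+285/1.8,80+68/1.8),("L",140+221/1.8,80+212/1.8),("s",140+254/1.8,80+127/1.8),("s",140+122/1.8,80+347/1.8)])):
    for k,u,v in pts: print(n,k,onz(n,(u,v),.009)[0].round(4))
# trays: outer top corners (z .022) in the top picture
for nm,cs in (("narrow",[(157,37),(395,35),(395,202),(153,203)]),("wide",[(470,63),(706,31),(735,193),(493,227)])):
    P=onz("top",[(90+x/2.2,95+y/2.2) for x,y in cs],.022)[:,:2]; print(nm,P.round(3).tolist(),"mean",P.mean(0).round(4),[round(float(np.linalg.norm(P[i]-P[i-1])),3) for i in range(4)])
E
```

```text
top L [0.4065 0.3431 0.009 ]
top L [0.4576 0.0442 0.009 ]
top s [0.4239 0.2087 0.009 ]
top s [ 0.4499 -0.2046  0.009 ]
scene L [0.4112 0.3424 0.009 ]
scene L [0.4604 0.0443 0.009 ]
scene s [0.4263 0.2081 0.009 ]
scene s [ 0.453  -0.2061  0.009 ]
narrow [[0.764, 0.303], [0.77, 0.047], [0.589, 0.042], [0.582, 0.296]] mean [0.6763 0.1718] [0.182, 0.256, 0.181, 0.254]
wide [[0.74, -0.034], [0.781, -0.285], [0.606, -0.312], [0.565, -0.061]] mean [ 0.6732 -0.1727] [0.178, 0.254, 0.177, 0.254]
```

```bash
cat >> h.py <<'E'
def pose():
    s=env.read_state(); A=R.from_rotvec(s["tcp_rot"]).as_matrix(); return s,s["position"],A
def plan(x,y,z,jaw):
    """world target, jaw = yaw of the jaw line from world +y (mod pi). prints dp total in tool axes (cm) and the z turn"""
    s,p,A=pose(); d=A.T@(np.array([x,y,z])-p)*100
    # desired: tool z down, tool y along +-( -sin j, cos j)
    best=None
    for sg in(1,-1):
        ty=sg*np.array([-np.sin(jaw),np.cos(jaw),0]); tz=np.array([0,0,-1.]); tx=np.cross(ty,tz)
        rv=R.from_matrix(A.T@np.c_[tx,ty,tz]).as_rotvec()
        if best is None or np.linalg.norm(rv)<np.linalg.norm(best): best=rv
    print("t",round(s["time_s"],2),"p",p.round(4),"toolx",A[:,0].round(3),"tooly",A[:,1].round(3),"w",round(s["grip_width"],4),"F",s["wrist_force"].round(1),"q",s["q"].round(2))
    print("  dp cm",d.round(2),"turn",best.round(3))
E
python3 - <<'E'
from h import *
print(onz("top",[(90+x/2.2,95+y/2.2) for x,y in [(220,159),(334,159),(548,176),(661,159)]],.004).round(4))
for c,yaw in(((.6763,.1718),.026),((.6732,-.1727),.162)):
  for y in(.0615,-.0615):
    M=np.array([[np.cos(yaw),-np.sin(yaw)],[np.sin(yaw),np.cos(yaw)]]); print(yaw,(np.array(c)+M@[-.0415,y]).round(4))
print(onz("scene",[(140+x/1.8,80+y/1.8) for x,y in [(385,171),(354,232),(269,354),(238,439)]],.004).round(4))
plan(.409,.343,.1,0)
E
```

```text
[[ 0.6349  0.2313  0.004 ]
 [ 0.6373  0.1089  0.004 ]
 [ 0.6237 -0.119   0.004 ]
 [ 0.6448 -0.2388  0.004 ]]
0.026 [0.6332 0.2322]
0.026 [0.6364 0.1092]
0.162 [ 0.6223 -0.1187]
0.162 [ 0.6422 -0.2401]
[[ 0.6368  0.2311  0.004 ]
 [ 0.6421  0.1087  0.004 ]
 [ 0.6252 -0.1197  0.004 ]
 [ 0.6456 -0.2409  0.004 ]]
t 0.7 p [0.1862 0.7007 0.1957] toolx [-0.966  0.257 -0.   ] tooly [0.257 0.966 0.   ] w 0.0855 F [-0.9 -0.7  0.7] q [-1.4   0.59  0.05  1.61 -0.03  0.94 -0.03]
  dp cm [-30.71 -28.85   9.57] turn [ 0.    0.   -0.26]
```

Call:
drive_tool(dp=[[-4, -4, 1.5], [-3.5, -4.5, 1.5], [-3, -5, 1.5], [-3, -5, 1.5], [-3, -5, 1]], turn=[[0, 0, -0.13], [0, 0, -0.13], [0, 0, 0], [0, 0, 0], [0, 0, 0]], grip=1, force=30)

```text
time_s: 1.32
position: [0.3357, 0.4565, 0.1243]
tcp_rot: [-0.032, 3.14, 0.018]
wrist_force: [0.2, 0.2, -0.3]
grip_width: 0.0854
```

```bash
python3 -c "
from h import *
plan(.409,.343,.06,0)"
```

```text
t 1.32 p [0.3357 0.4565 0.1243] toolx [-1.    -0.02  -0.001] tooly [-0.02   1.     0.011] w 0.0854 F [ 0.2  0.2 -0.3] q [-0.99  0.49 -0.04  2.03  0.02  0.61  0.56]
  dp cm [ -7.09 -11.57   6.31] turn [0.011 0.001 0.02 ]
```

Call:
drive_tool(dp=[[-2.8, -4.6, 1.5], [-2.8, -4.6, 1.5], [-1.5, -2.4, 1.5], [0, 0, 1], [0, 0, 0]], turn=[[0, 0, 0.02], [0.01, 0, 0], [0, 0, 0], [0, 0, 0], [0, 0, 0]])

```text
time_s: 1.95
position: [0.4138, 0.3338, 0.0676]
tcp_rot: [0.015, 3.137, 0.002]
wrist_force: [-0.5, 1.3, 1.2]
grip_width: 0.0858
```

Run:
```python
from h import *
plan(.409,.343,-.003,0)
for n in("top","scene"):
    im=read_camera(n); u=proj(n,[.409,.343,.01])[0]; x0,y0=int(u[0])-60,max(0,int(u[1])-60)
    cv2.imwrite(f"pics/{n}1.png",cv2.resize(im[y0:y0+120,x0:x0+120,::-1],None,fx=3,fy=3))
import numpy as np
cv2.imwrite("pics/1.png",np.hstack([cv2.imread("pics/top1.png"),cv2.imread("pics/scene1.png")]))
```

```text
t 1.95 p [0.4138 0.3338 0.0676] toolx [-1.     0.01  -0.004] tooly [0.01  1.    0.001] w 0.0858 F [-0.5  1.3  1.2] q [-0.74  0.54 -0.03  2.14  0.04  0.46  0.76]
  dp cm [0.52 0.91 7.06] turn [ 0.001  0.004 -0.01 ]
```

View pics/1.png

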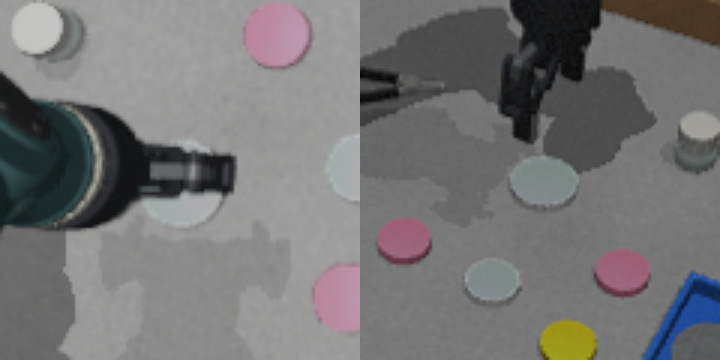

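The open gripper is above the first large lens (lens at about 184,180 in the left crop) and off by about 1 cm. I'll correct that while going down.

Call:
drive_tool(dp=[[0.5, 0.9, 1.5], [0, 0, 1.5], [0, 0, 0.5], [0, 0, 0]], turn=[[0, 0, 0], [0, 0, 0], [0, 0, -0.01], [0, 0, 0]])

```text
time_s: 2.55
position: [0.4069, 0.3487, 0.0313]
tcp_rot: [-0.014, 3.136, 0.007]
wrist_force: [0.2, 0.5, 1.4]
grip_width: 0.0854
```

```bash
python3 -c "
from h import *
plan(.409,.343,-.003,0)"
```

```text
t 2.55 p [0.4069 0.3487 0.0313] toolx [-1.    -0.009 -0.006] tooly [-0.009  1.     0.005] w 0.0854 F [0.2 0.5 1.4] q [-0.77  0.61 -0.03  2.15  0.04  0.38  0.74]
  dp cm [-0.18 -0.59  3.42] turn [0.005 0.005 0.009]
```

Call:
drive_tool(dp=[[-0.2, -0.5, 1], [0, 0, 0.8], [0, 0, 0]], turn=[[0, 0, 0.005], [0, 0, 0], [0, 0, 0]])

```text
time_s: 2.92
position: [0.4097, 0.3429, 0.0121]
tcp_rot: [-0.004, 3.136, 0.007]
wrist_force: [-0.2, 0.1, -0.7]
grip_width: 0.0853
```

Run:
```python
from h import *
plan(.409,.343,-.003,0)
for n in("top","scene"):
    im=read_camera(n); u=proj(n,[.409,.343,.01])[0]; x0,y0=int(u[0])-40,max(0,int(u[1])-40)
    cv2.imwrite(f"pics/{n}2.png",cv2.resize(im[y0:y0+80,x0:x0+80,::-1],None,fx=4.5,fy=4.5))
    plan(.409,.343,-.003,0)
cv2.imwrite("pics/2.png",np.hstack([cv2.imread("pics/top2.png"),cv2.imread("pics/scene2.png")]))
```

```text
t 2.92 p [0.4097 0.3429 0.0121] toolx [-1.    -0.003 -0.006] tooly [-0.003  1.     0.004] w 0.0853 F [-0.2  0.1 -0.7] q [-0.76  0.64 -0.02  2.16  0.05  0.34  0.75]
  dp cm [0.08 0.01 1.51] turn [0.004 0.006 0.003]
t 2.98 p [0.4099 0.3429 0.0124] toolx [-1.    -0.002 -0.006] tooly [-0.002  1.     0.005] w 0.0853 F [-0.4 -1.  -0.1] q [-0.76  0.64 -0.02  2.16  0.05  0.34  0.75]
  dp cm [0.1  0.   1.54] turn [0.005 0.006 0.002]
t 3.02 p [0.41   0.3431 0.0127] toolx [-1.    -0.003 -0.007] tooly [-0.003  1.     0.005] w 0.0852 F [0.6 0.6 0.3] q [-0.76  0.64 -0.02  2.16  0.05  0.34  0.75]
  dp cm [ 0.11 -0.02  1.57] turn [0.005 0.007 0.003]
```

View pics/2.png

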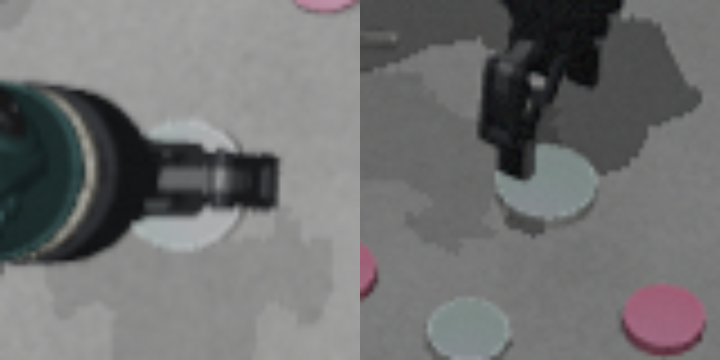

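Run:
```python
from h import *
for n in("top","scene"):
    u=proj(n,[.409,.343,.01])[0]; x0,y0=int(u[0])-40,max(0,int(u[1])-40); print(y0)
    off=0 if n=="top" else 360
    for P in([.41,.343-.0425,.012],[.41,.343-.0425,.025],[.41,.343+.0425,.025],[.409,.343,.01]): print(n,P,((proj(n,P)[0]-[x0,y0])*4.5+[off,0]).round())
```

```text
222
top [0.41, 0.30050000000000004, 0.012] [266. 182.]
top [0.41, 0.30050000000000004, 0.025] [258. 181.]
top [0.41, 0.3855, 0.025] [ 92. 177.]
top [0.409, 0.343, 0.01] [184. 182.]
77
scene [0.41, 0.30050000000000004, 0.012] [515. 221.]
scene [0.41, 0.30050000000000004, 0.025] [515. 207.]
scene [0.41, 0.3855, 0.025] [576. 123.]
scene [0.409, 0.343, 0.01] [544. 181.]
```

Run:
```python
from h import *
im=read_camera("scene"); u=proj("scene",[.409,.343,.01])[0]; x0,y0=int(u[0])-35,max(0,int(u[1])-45)
o=cv2.resize(im[y0:y0+75,x0:x0+75,::-1],None,fx=8,fy=8,interpolation=cv2.INTER_CUBIC)
o=np.clip(o.astype(float)*1.6,0,255).astype(np.uint8)
for P,c in(([.41,.3005,.025],(0,0,255)),([.41,.3005,.0125],(255,0,0)),([.41,.3005,.045],(0,255,255)),([.409,.343,.01],(0,255,0))):
    q=((proj("scene",P)[0]-[x0,y0]+.5)*8).astype(int); cv2.circle(o,tuple(map(int,q)),4,c,-1)
cv2.imwrite("pics/3.png",o)
```

```text
(no output)
```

View pics/3.png

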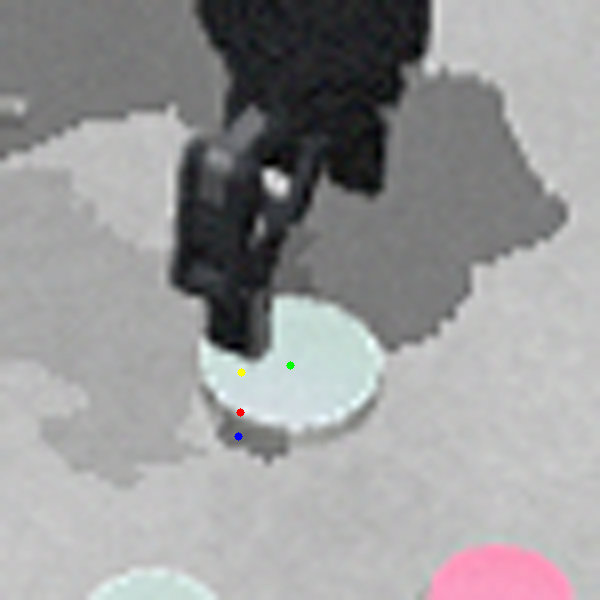

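Call:
drive_tool(dp=[[0, 0, 0.7], [0, 0, 0.3], [0, 0, 0]], turn=[[0, 0, 0], [0, 0, 0], [0, 0, 0]])

```text
time_s: 3.45
position: [0.4104, 0.3439, 0.0027]
tcp_rot: [-0.005, 3.134, 0.01]
wrist_force: [-0.2, -0.5, 0.1]
grip_width: 0.0853
```

```bash
cat >> h.py <<'E'
def zoom(n,P,f,pts=(),half=38,k=8):
    im=read_camera(n); u=proj(n,P)[0]; x0,y0=max(0,int(u[0])-half),max(0,int(u[1])-half)
    o=cv2.resize(im[y0:y0+2*half,x0:x0+2*half,::-1],None,fx=k,fy=k,interpolation=cv2.INTER_CUBIC)
    o=np.clip(o.astype(float)*1.6,0,255).astype(np.uint8)
    for Q in pts:
        q=((proj(n,Q)[0]-[x0,y0]+.5)*k).astype(int); cv2.circle(o,tuple(map(int,q)),3,(0,0,255),-1)
    cv2.imwrite(f,o)
E
python3 - <<'E'
from h import *
plan(.409,.343,-.003,0)
zoom("scene",[.409,.343,.03],"pics/4.png",[[.41,.3005,.016],[.41,.3005,.003],[.409,.343,.01]])
E
```

```text
t 3.45 p [0.4104 0.3439 0.0027] toolx [-1.    -0.003 -0.008] tooly [-0.003  1.     0.006] w 0.0853 F [-0.2 -0.5  0.1] q [-0.77  0.66 -0.02  2.16  0.05  0.32  0.74]
  dp cm [ 0.15 -0.1   0.57] turn [0.006 0.008 0.003]
```

View pics/4.png

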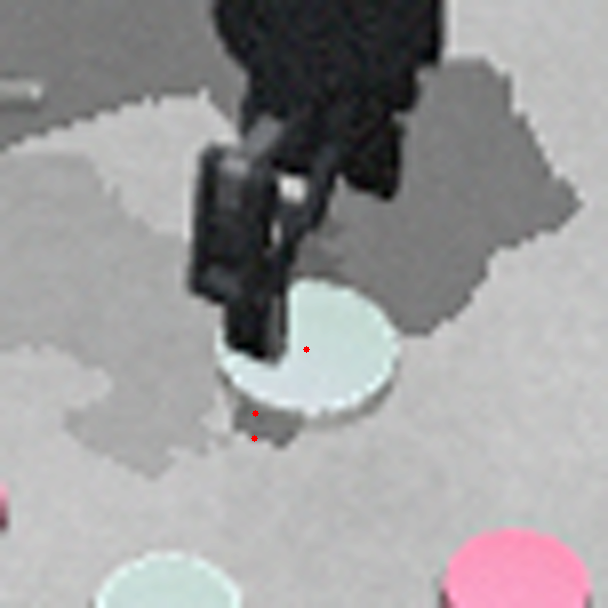

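Call:
drive_tool(dp=[[0, -0.1, 0.4], [0, 0, 0.3], [0, 0, 0]], turn=[[0, 0.008, 0], [0, 0, 0], [0, 0, 0]])

```text
time_s: 3.88
position: [0.4106, 0.343, -0.0046]
tcp_rot: [0.004, -3.141, -0.01]
wrist_force: [0.0, 0.3, -0.3]
grip_width: 0.0856
```

Run:
```python
from h import *
plan(.409,.343,-.003,0)
zoom("scene",[.409,.343,.03],"pics/5.png",[])
zoom("top",[.409,.343,.03],"pics/5t.png",[[.409,.343,.01]])
```

```text
t 3.88 p [ 0.4106  0.343  -0.0046] toolx [-1.    -0.003  0.001] tooly [-0.003  1.     0.007] w 0.0856 F [ 0.   0.3 -0.3] q [-0.75  0.67 -0.03  2.15  0.05  0.31  0.75]
  dp cm [ 0.16  0.   -0.16] turn [ 0.007 -0.001  0.003]
```

View pics/5.png

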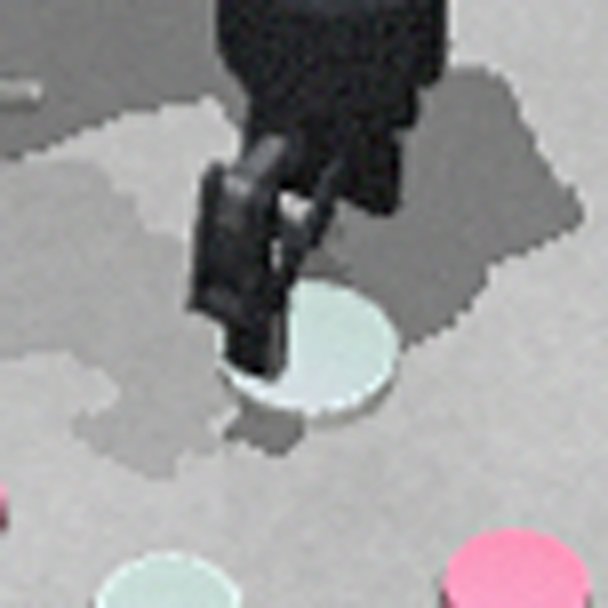

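View pics/5t.png

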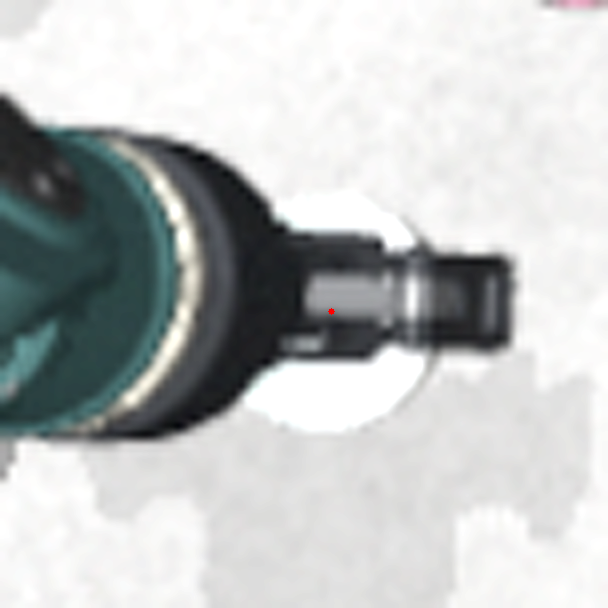

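Call:
drive_tool(dp=[[0, 0, 0.5], [0, 0, 0.3], [0, 0, 0]], turn=[[0, 0, 0], [0, 0, 0], [0, 0, 0]])

```text
time_s: 4.35
position: [0.4107, 0.3433, -0.0129]
tcp_rot: [0.005, -3.141, -0.011]
wrist_force: [-0.9, -0.7, 0.4]
grip_width: 0.0851
```

Run:
```python
from h import *
plan(.409,.343,-.003,0)
zoom("scene",[.409,.343,.03],"pics/6.png",[[.41,.3005,.0],[.41,.3005,.02]])
```

```text
t 4.35 p [ 0.4107  0.3433 -0.0129] toolx [-1.    -0.003  0.   ] tooly [-0.003  1.     0.007] w 0.0851 F [-0.9 -0.7  0.4] q [-0.76  0.69 -0.03  2.16  0.05  0.29  0.75]
  dp cm [ 0.17 -0.02 -0.99] turn [ 0.007 -0.     0.003]
```

View pics/6.png

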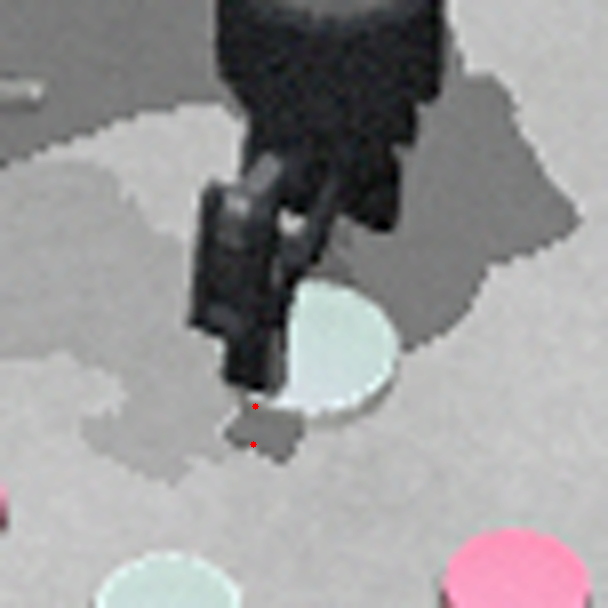

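Call:
drive_tool(dp=[[0, 0, 0.6], [0, 0, 0.5], [0, 0, 0.1], [0, 0, 0]], turn=[[0, 0, 0], [0, 0, 0], [0, 0, 0], [0, 0, 0]])

```text
time_s: 4.9
position: [0.4107, 0.3434, -0.0258]
tcp_rot: [0.005, -3.141, -0.011]
wrist_force: [0.6, -0.3, 0.7]
grip_width: 0.0853
```

Run:
```python
from h import *
plan(.409,.343,-.003,0)
zoom("scene",[.409,.343,.03],"pics/7.png",[[.41,.3005,.0],[.41,.3005,.02]])
```

```text
t 4.9 p [ 0.4107  0.3434 -0.0258] toolx [-1.    -0.003  0.   ] tooly [-0.003  1.     0.007] w 0.0853 F [ 0.6 -0.3  0.7] q [-0.76  0.71 -0.03  2.16  0.05  0.27  0.75]
  dp cm [ 0.17 -0.02 -2.28] turn [ 0.007 -0.     0.003]
```

View pics/7.png

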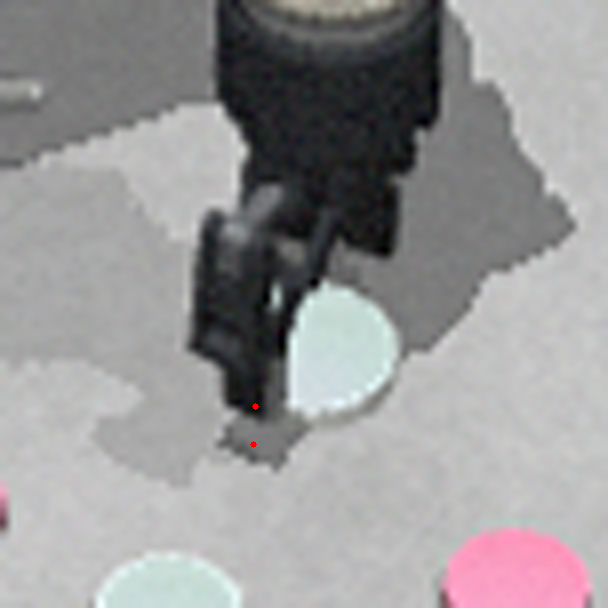

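Call:
drive_tool(dp=[[0, 0, 0.4], [0, 0, 0]], turn=[[0, 0, 0], [0, 0, 0]])

```text
time_s: 5.2
position: [0.4108, 0.3435, -0.0298]
tcp_rot: [-0.005, 3.142, 0.011]
wrist_force: [0.1, -0.5, -0.4]
grip_width: 0.0853
```

Call:
drive_tool(dp=[[0, 0, 0], [0, 0, 0], [0, 0, 0], [0, 0, 0]], turn=[[0, 0, 0], [0, 0, 0], [0, 0, 0], [0, 0, 0]], grip=0.35, force=30)

```text
time_s: 5.7
position: [0.411, 0.3438, -0.0295]
tcp_rot: [-0.005, 3.141, 0.012]
wrist_force: [0.2, 0.3, 0.2]
grip_width: 0.0573
```

Run:
```python
from h import *
plan(.409,.343,-.003,0)
zoom("scene",[.409,.343,.03],"pics/8.png",[])
```

```text
t 5.7 p [ 0.411   0.3438 -0.0295] toolx [-1.    -0.003 -0.   ] tooly [-0.003  1.     0.008] w 0.0573 F [0.2 0.3 0.2] q [-0.76  0.72 -0.03  2.16  0.05  0.26  0.75]
  dp cm [ 0.19 -0.06 -2.65] turn [0.008 0.    0.003]
```

View pics/8.png

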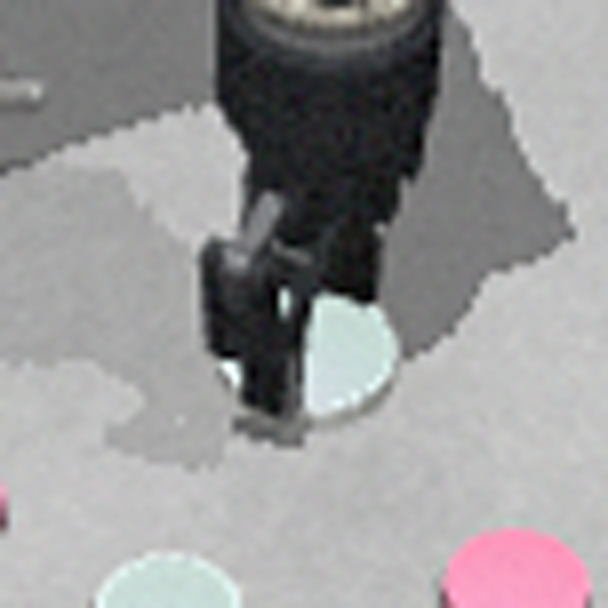

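Call:
drive_tool(dp=[[0, 0, 0], [0, 0, 0], [0, 0, 0], [0, 0, 0]], turn=[[0, 0, 0], [0, 0, 0], [0, 0, 0], [0, 0, 0]], grip=1)

```text
time_s: 6.25
position: [0.411, 0.3437, -0.0296]
tcp_rot: [-0.005, 3.141, 0.012]
wrist_force: [-0.5, 1.0, -0.1]
grip_width: 0.0855
```

Call:
drive_tool(dp=[[0.1, 0, 0.5], [0, 0, 0.3], [0, 0, 0]], turn=[[0.008, 0, 0], [0, 0, 0], [0, 0, 0]])

```text
time_s: 6.62
position: [0.4098, 0.3438, -0.0383]
tcp_rot: [-0.005, 3.141, -0.002]
wrist_force: [-0.9, 0.1, 0.2]
grip_width: 0.0859
```

Run:
```python
from h import *
plan(.409,.343,-.003,0)
zoom("scene",[.409,.343,.03],"pics/9.png",[[.41,.3005,.0],[.41,.3005,.02]])
```

```text
t 6.62 p [ 0.4098  0.3438 -0.0383] toolx [-1.    -0.003 -0.   ] tooly [-0.003  1.    -0.001] w 0.0859 F [-0.9  0.1  0.2] q [-0.77  0.74 -0.02  2.16  0.05  0.25  0.74]
  dp cm [ 0.08 -0.08 -3.53] turn [-0.001  0.     0.003]
```

View pics/9.png

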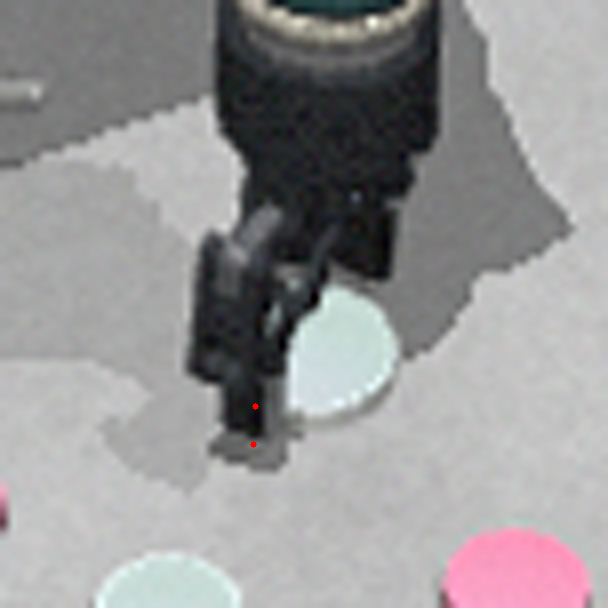

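Call:
drive_tool(dp=[[0, 0, 0], [0, 0, 0], [0, 0, 0], [0, 0, 0]], turn=[[0, 0, 0], [0, 0, 0], [0, 0, 0], [0, 0, 0]], grip=0.3, force=30)

```text
time_s: 7.18
position: [0.41, 0.3439, -0.0377]
tcp_rot: [-0.005, 3.141, -0.001]
wrist_force: [-0.5, -0.4, -0.1]
grip_width: 0.0632
```

Run:
```python
from h import *
plan(.409,.343,-.003,0)
zoom("scene",[.409,.343,.03],"pics/10.png",[])
```

```text
t 7.17 p [ 0.41    0.3439 -0.0377] toolx [-1.    -0.003 -0.001] tooly [-0.003  1.    -0.001] w 0.0632 F [-0.5 -0.4 -0.1] q [-0.77  0.74 -0.02  2.16  0.05  0.25  0.74]
  dp cm [ 0.1  -0.09 -3.47] turn [-0.001  0.001  0.003]
```

View pics/10.png

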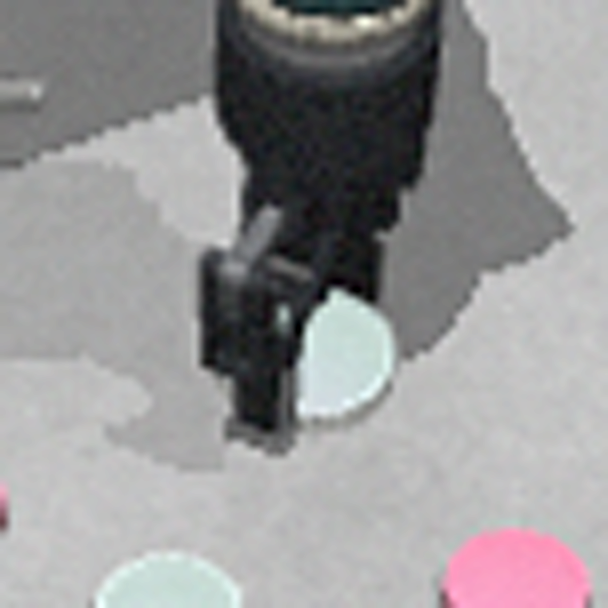

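Call:
drive_tool(dp=[[0, 0, 0], [0, 0, 0], [0, 0, 0.3], [0, 0, 0]], turn=[[0, 0, 0], [0, 0, 0], [0, 0, 0], [0, 0, 0]], grip=0.8)

```text
time_s: 7.72
position: [0.41, 0.3439, -0.0411]
tcp_rot: [-0.005, 3.141, -0.001]
wrist_force: [-0.3, 0.4, -0.1]
grip_width: 0.0765
```

Call:
drive_tool(dp=[[0, 0, 0], [0, 0, 0], [0, 0, 0]], turn=[[0, 0, 0], [0, 0, 0], [0, 0, 0]], grip=0.3, force=30)

```text
time_s: 8.1
position: [0.41, 0.3439, -0.0408]
tcp_rot: [-0.005, 3.141, -0.001]
wrist_force: [-0.7, -0.2, -0.6]
grip_width: 0.0637
```

Call:
drive_tool(dp=[[0, 0, -0.5], [0, 0, -1], [0, 0, -1.5], [0, 0, -2]], turn=[[0, 0, 0], [0, 0, 0], [0, 0, 0], [0, 0, 0]])

```text
time_s: 8.6
position: [0.4093, 0.3432, 0.011]
tcp_rot: [0.005, -3.141, 0.004]
wrist_force: [0.6, -0.5, -0.9]
grip_width: 0.0639
```

Run:
```python
from h import *
plan(.624,-.119,.06,.165)
zoom("scene",[.409,.343,.05],"pics/11.png",[],half=45,k=7)
```

```text
t 8.6 p [0.4093 0.3432 0.011 ] toolx [-1.    -0.003  0.001] tooly [-0.003  1.    -0.002] w 0.0639 F [ 0.6 -0.5 -0.9] q [-0.77  0.65 -0.02  2.15  0.05  0.35  0.75]
  dp cm [-21.33 -46.3   -4.81] turn [-0.002 -0.001 -0.162]
```

View pics/11.png

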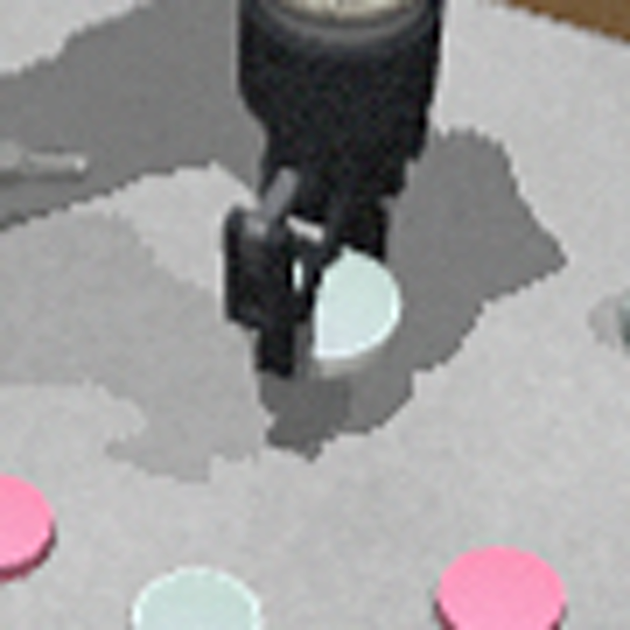

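Call:
drive_tool(dp=[[-1.2, -2.6, -0.6], [-2, -4.4, -0.6], [-2.2, -4.8, -0.6], [-2.2, -4.8, 0], [-2.2, -4.8, 0]], turn=[[0, 0, 0], [0, 0, 0], [0, 0, 0], [0, 0, 0], [0, 0, 0]])

```text
time_s: 9.28
position: [0.5139, 0.1341, 0.0358]
tcp_rot: [-0.025, 3.131, 0.015]
wrist_force: [0.3, 0.0, -0.3]
grip_width: 0.0632
```

Call:
drive_tool(dp=[[-2.2, -4.8, 0], [-2.2, -4.8, 0], [-2.2, -4.8, 0], [-1.5, -3.2, 0]], turn=[[0, 0, 0], [0, 0, 0], [0, 0, 0], [0, 0, 0]])

```text
time_s: 9.78
position: [0.6016, -0.0492, 0.0377]
tcp_rot: [-0.02, 3.126, 0.013]
wrist_force: [0.9, 1.3, 0.3]
grip_width: 0.0634
```

Run:
```python
from h import *
plan(.624,-.119,.0,.165)
```

```text
t 9.78 p [ 0.6016 -0.0492  0.0377] toolx [-1.    -0.013 -0.015] tooly [-0.013  1.     0.009] w 0.0634 F [0.9 1.3 0.3] q [ 0.12  0.65 -0.15  1.99  0.18  0.49  1.43]
  dp cm [-2.1  -7.04  3.75] turn [ 0.007  0.016 -0.152]
```

Call:
drive_tool(dp=[[-1, -3.5, 0], [-0.7, -2.5, 0], [0, 0, 0], [0, 0, 0]], turn=[[0.007, 0.008, -0.075], [0, 0.008, -0.075], [0, 0, 0], [0, 0, 0]])

```text
time_s: 10.28
position: [0.6223, -0.1151, 0.0394]
tcp_rot: [-0.249, 3.13, -0.004]
wrist_force: [-0.2, 1.5, 0.2]
grip_width: 0.0633
```

Run:
```python
from h import *
plan(.624,-.119,-.025,.165)
zoom("top",[.624,-.15,.01],"pics/12.png",[],half=60,k=5)
zoom("scene",[.624,-.15,.01],"pics/12s.png",[],half=60,k=5)
```

```text
t 10.28 p [ 0.6223 -0.1151  0.0394] toolx [-0.987 -0.158 -0.001] tooly [-0.158  0.987 -0.002] w 0.0633 F [-0.2  1.5  0.2] q [ 0.25  0.68 -0.2   1.92  0.24  0.56  1.62]
  dp cm [-0.1  -0.39  6.44] turn [-0.002  0.001 -0.006]
```

View pics/12.png

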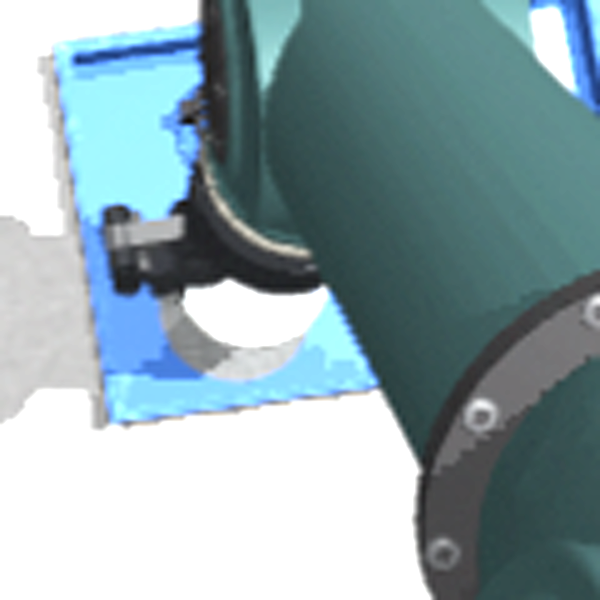

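View pics/12s.png

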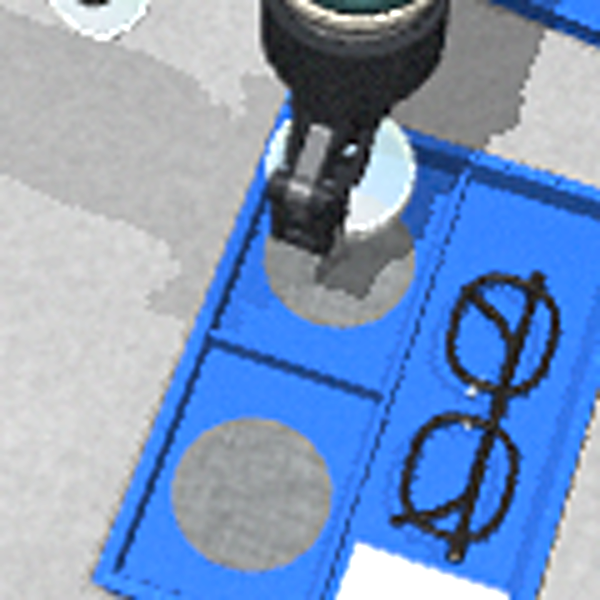

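The lens is held above the wide tray's left well, with the frame clear of the fingers. Lowering now.

Call:
drive_tool(dp=[[-0.1, -0.4, 1.5], [0, 0, 2], [0, 0, 1.5], [0, 0, 0.8], [0, 0, 0]], turn=[[0, 0, 0], [0, 0, 0], [0, 0, 0], [0, 0, 0], [0, 0, 0]])

```text
time_s: 11.0
position: [0.6222, -0.1151, -0.0243]
tcp_rot: [0.258, -3.129, 0.001]
wrist_force: [0.4, -1.4, -0.4]
grip_width: 0.0634
```

Run:
```python
from h import *
plan(.624,-.119,-.0385,.165)
zoom("scene",[.624,-.15,.01],"pics/13.png",[],half=50,k=6)
```

```text
t 11.0 p [ 0.6222 -0.1151 -0.0243] toolx [-0.986 -0.164  0.002] tooly [-0.164  0.986 -0.001] w 0.0634 F [ 0.4 -1.4 -0.4] q [ 0.23  0.78 -0.17  1.93  0.27  0.46  1.6 ]
  dp cm [-0.12 -0.41  1.42] turn [-0.001 -0.002 -0.   ]
```

View pics/13.png

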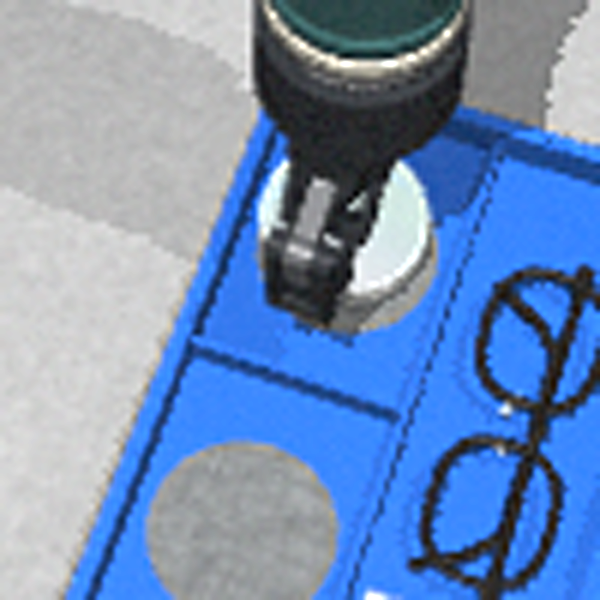

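Call:
drive_tool(dp=[[-0.1, -0.2, 0.7], [0, 0, 0.3], [0, 0, 0.2], [0, 0, 0]], turn=[[0, 0, 0], [0, 0, 0], [0, 0, 0], [0, 0, 0]])

```text
time_s: 11.55
position: [0.6252, -0.1176, -0.0354]
tcp_rot: [-0.257, 3.13, -0.002]
wrist_force: [-0.1, 0.4, 0.6]
grip_width: 0.0634
```

Call:
drive_tool(dp=[[0, 0, 0.1], [0, 0, 0]], turn=[[0, 0, 0], [0, 0, 0]])

```text
time_s: 11.8
position: [0.6254, -0.1176, -0.0361]
tcp_rot: [-0.257, 3.129, -0.003]
wrist_force: [0.1, -0.4, -0.3]
grip_width: 0.0635
```

Run:
```python
from h import *
plan(.624,-.119,-.0385,.165)
zoom("scene",[.624,-.15,.01],"pics/14.png",[],half=50,k=6)
```

```text
t 11.8 p [ 0.6254 -0.1176 -0.0361] toolx [-0.987 -0.163 -0.002] tooly [-0.163  0.987 -0.002] w 0.0635 F [ 0.1 -0.4 -0.3] q [ 0.22  0.8  -0.16  1.92  0.27  0.44  1.6 ]
  dp cm [ 0.16 -0.11  0.24] turn [-0.002  0.002 -0.001]
```

View pics/14.png

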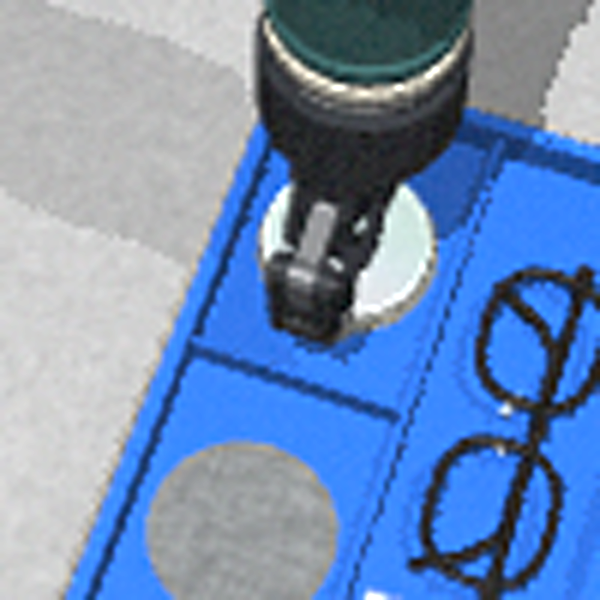

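Call:
drive_tool(dp=[[0.1, 0, 0.15], [0, 0, 0]], turn=[[0, 0, 0], [0, 0, 0]])

```text
time_s: 12.1
position: [0.6245, -0.1177, -0.0375]
tcp_rot: [-0.257, 3.129, -0.003]
wrist_force: [-0.2, 0.1, -0.6]
grip_width: 0.0635
```

Call:
drive_tool(dp=[[0, 0, 0.1], [0, 0, 0]], turn=[[0, 0, 0], [0, 0, 0]])

```text
time_s: 12.35
position: [0.6248, -0.1178, -0.0377]
tcp_rot: [-0.257, 3.129, -0.003]
wrist_force: [0.1, -0.0, -0.9]
grip_width: 0.0634
```

Call:
drive_tool(dp=[[0, 0, 0.1], [0, 0, 0]], turn=[[0, 0, 0], [0, 0, 0]])

```text
time_s: 12.6
position: [0.625, -0.1178, -0.0377]
tcp_rot: [-0.257, 3.128, -0.004]
wrist_force: [0.0, -0.3, -0.8]
grip_width: 0.0635
```

Call:
drive_tool(dp=[[0, 0, 0], [0, 0, 0], [0, 0, 0]], turn=[[0, 0, 0], [0, 0, 0], [0, 0, 0]], grip=0.8)

```text
time_s: 12.98
position: [0.6249, -0.1178, -0.0383]
tcp_rot: [-0.257, 3.129, -0.003]
wrist_force: [-0.2, 0.3, -0.1]
grip_width: 0.0769
```

Call:
drive_tool(dp=[[0, 0, -1], [0, 0, -2], [0, 0, -3], [0, 0, -2]], turn=[[0, 0, 0], [0, 0, 0], [0, 0, 0], [0, 0, 0]])

```text
time_s: 13.48
position: [0.6241, -0.1175, 0.0457]
tcp_rot: [-0.257, 3.13, -0.003]
wrist_force: [0.3, -0.5, -0.4]
grip_width: 0.0772
```

Run:
```python
from h import *
plan(.459,.044,.03,1.57)
zoom("scene",[.624,-.15,.01],"pics/15.png",[],half=50,k=6)
```

```text
t 13.47 p [ 0.6241 -0.1175  0.0457] toolx [-0.987 -0.163 -0.001] tooly [-0.163  0.987 -0.002] w 0.0772 F [ 0.3 -0.5 -0.4] q [ 0.26  0.68 -0.21  1.91  0.24  0.58  1.63]
  dp cm [13.65 18.63  1.52] turn [-2.000e-03 -1.000e-03 -1.406e+00]
```

View pics/15.png

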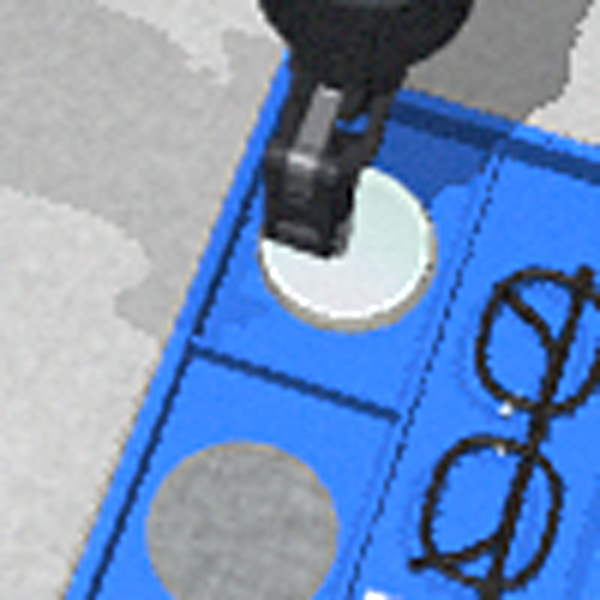

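The large lens lies flat in the well (about 350,245 in the crop). Next is the second large lens, with the jaws turned 0.5 rad so they stay clear of the edged lens beside it.

Call:
drive_tool(dp=[[2.5, 3.4, 0], [3.4, 4.6, 0], [3.4, 4.6, 0.5], [2.5, 3.4, 0.5], [0.5, 0.8, 0.5]], turn=[[0, 0, 0], [0, 0, 0], [0, 0, 0], [0, 0, 0], [0, 0, -0.17]], grip=1)

```text
time_s: 14.15
position: [0.4791, 0.0305, 0.0367]
tcp_rot: [-0.521, 3.079, -0.01]
wrist_force: [0.3, -0.3, 0.9]
grip_width: 0.0855
```

Run:
```python
from h import *
plan(.459,.0443,.01,.5)
zoom("top",[.62,-.15,.01],"pics/16.png",[],half=50,k=6)
```

```text
t 14.15 p [0.4791 0.0305 0.0367] toolx [-0.944 -0.329 -0.018] tooly [-0.329  0.944 -0.009] w 0.0855 F [ 0.3 -0.3  0.9] q [-0.04  0.56 -0.17  2.27  0.31  0.31  1.43]
  dp cm [1.49 1.99 2.63] turn [-0.011  0.017 -0.165]
```

View pics/16.png

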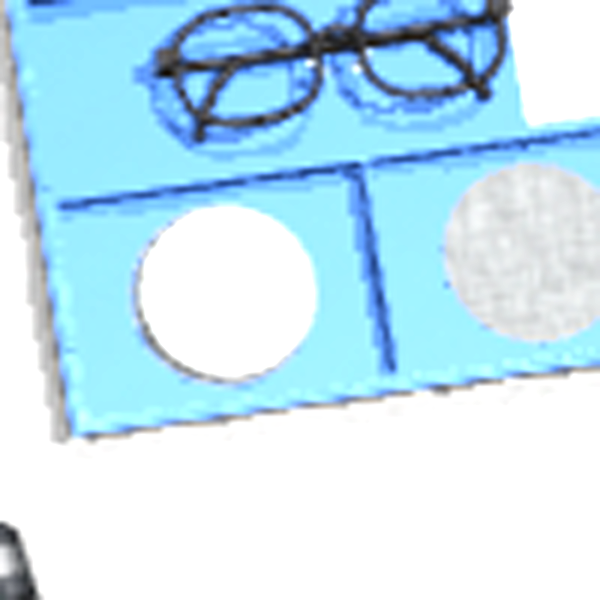

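Call:
drive_tool(dp=[[0.8, 1, 1], [0.4, 0.6, 1], [0, 0, 0.5], [0, 0, 0]], turn=[[-0.01, 0.01, -0.15], [0, 0, 0], [0, 0, 0], [0, 0, 0]])

```text
time_s: 14.7
position: [0.4649, 0.0404, 0.0118]
tcp_rot: [-0.747, 3.04, -0.0]
wrist_force: [0.3, -0.3, -0.9]
grip_width: 0.0854
```

Run:
```python
from h import *
plan(.459,.0443,-.0405,.5)
zoom("scene",[.459,.044,.01],"pics/17.png",[[.459,.044,.01]],half=50,k=6)
zoom("top",[.459,.044,.01],"pics/17t.png",[[.459,.044,.01]],half=50,k=6)
```

```text
t 14.7 p [0.4649 0.0404 0.0118] toolx [-0.886 -0.464 -0.011] tooly [-0.464  0.886 -0.003] w 0.0854 F [ 0.3 -0.3 -0.9] q [-0.06  0.61 -0.16  2.3   0.39  0.25  1.48]
  dp cm [0.4  0.63 5.22] turn [-0.003  0.011 -0.018]
```

View pics/17.png

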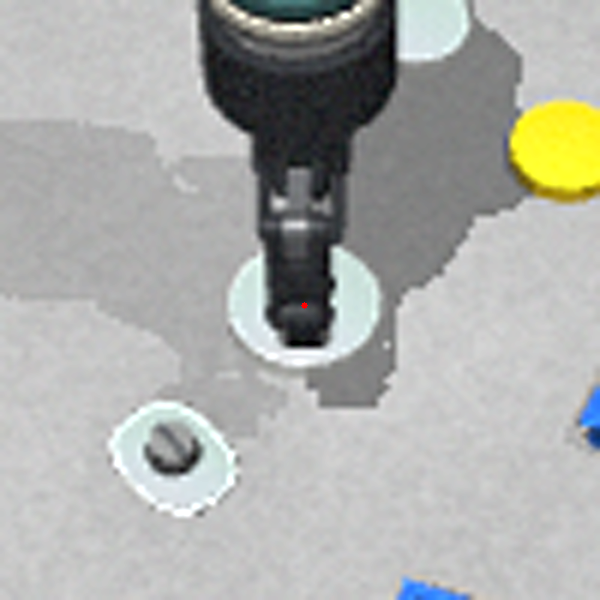

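View pics/17t.png

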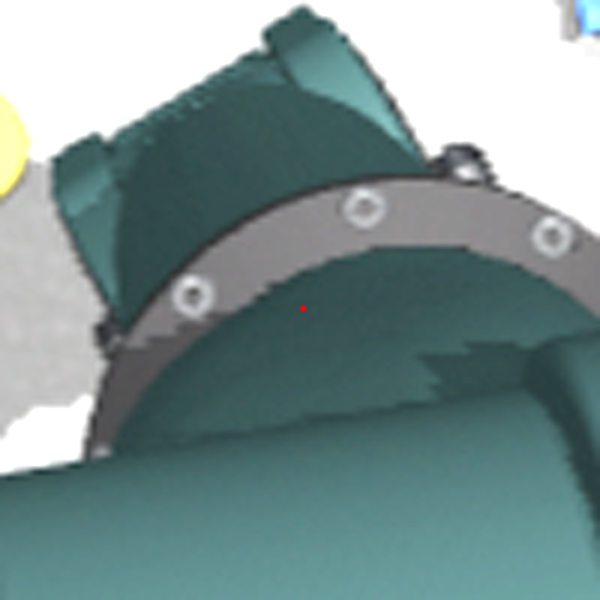

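Call:
drive_tool(dp=[[0.4, 0.6, 0.5], [0, 0, 0.5], [0, 0, 0.3], [0, 0, 0]], turn=[[0, 0.01, -0.02], [0, 0, 0], [0, 0, 0], [0, 0, 0]])

```text
time_s: 15.3
position: [0.4591, 0.0441, -0.0017]
tcp_rot: [-0.781, 3.04, -0.005]
wrist_force: [-0.7, 0.1, -1.0]
grip_width: 0.0853
```

Run:
```python
from h import *
plan(.459,.0443,-.0405,.5)
```

```text
t 15.3 p [ 0.4591  0.0441 -0.0017] toolx [-0.876 -0.482 -0.002] tooly [-0.482  0.876 -0.004] w 0.0853 F [-0.7  0.1 -1. ] q [-0.09  0.63 -0.14  2.31  0.4   0.22  1.47]
  dp cm [0.   0.04 3.88] turn [-0.004  0.002  0.003]
```

Call:
drive_tool(dp=[[0, 0, 1.2], [0, 0, 1.2], [0, 0, 0.8], [0, 0, 0.3], [0, 0, 0]], turn=[[0, 0, 0], [0, 0, 0], [0, 0, 0], [0, 0, 0], [0, 0, 0]])

```text
time_s: 15.92
position: [0.4591, 0.0439, -0.0397]
tcp_rot: [-0.781, 3.041, -0.005]
wrist_force: [0.7, -0.5, 0.3]
grip_width: 0.0851
```

Run:
```python
from h import *
plan(.459,.0443,-.0405,.5)
zoom("scene",[.459,.044,.01],"pics/18.png",[],half=50,k=6)
```

```text
t 15.93 p [ 0.4591  0.0439 -0.0397] toolx [-0.876 -0.482 -0.001] tooly [-0.482  0.876 -0.004] w 0.0851 F [ 0.7 -0.5  0.3] q [-0.14  0.71 -0.07  2.32  0.43  0.12  1.45]
  dp cm [-0.01  0.04  0.08] turn [-0.004  0.001  0.003]
```

View pics/18.png

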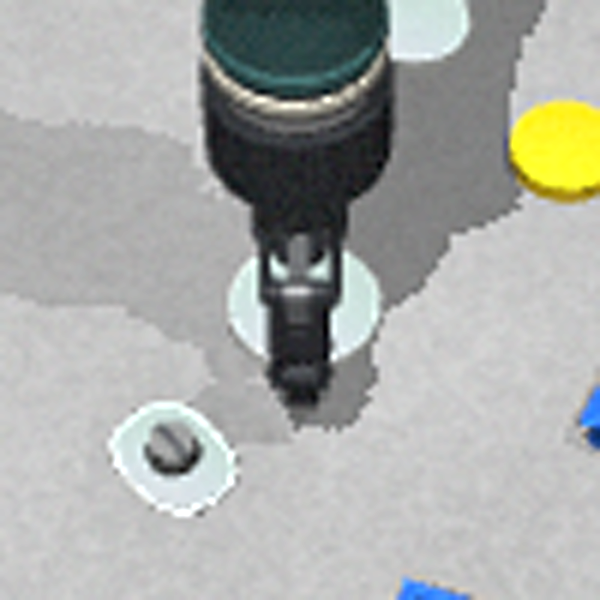

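Call:
drive_tool(dp=[[0, 0, 0.1], [0, 0, 0], [0, 0, 0], [0, 0, 0]], turn=[[0, 0, 0], [0, 0, 0], [0, 0, 0], [0, 0, 0]], grip=0.3, force=30)

```text
time_s: 16.48
position: [0.4598, 0.044, -0.0397]
tcp_rot: [-0.78, 3.039, -0.005]
wrist_force: [0.2, 0.6, -0.3]
grip_width: 0.0632
```

Call:
drive_tool(dp=[[0, 0, -0.5], [0, 0, -1], [0, 0, -2], [0, 0, -2]], turn=[[0, 0, 0], [0, 0, 0], [0, 0, 0], [0, 0, 0]])

```text
time_s: 16.98
position: [0.4585, 0.0438, 0.0171]
tcp_rot: [-0.781, 3.042, -0.006]
wrist_force: [0.5, -0.2, -0.2]
grip_width: 0.0636
```

Run:
```python
from h import *
plan(.6447,-.2395,.03,.165)
zoom("scene",[.459,.044,.01],"pics/19.png",[],half=50,k=6)
```

```text
t 16.98 p [0.4585 0.0438 0.0171] toolx [-0.876 -0.482 -0.   ] tooly [-0.482  0.876 -0.004] w 0.0636 F [ 0.5 -0.2 -0.2] q [-0.06  0.59 -0.18  2.31  0.4   0.27  1.48]
  dp cm [ -2.67 -33.8   -1.16] turn [-0.004  0.001  0.338]
```

View pics/19.png

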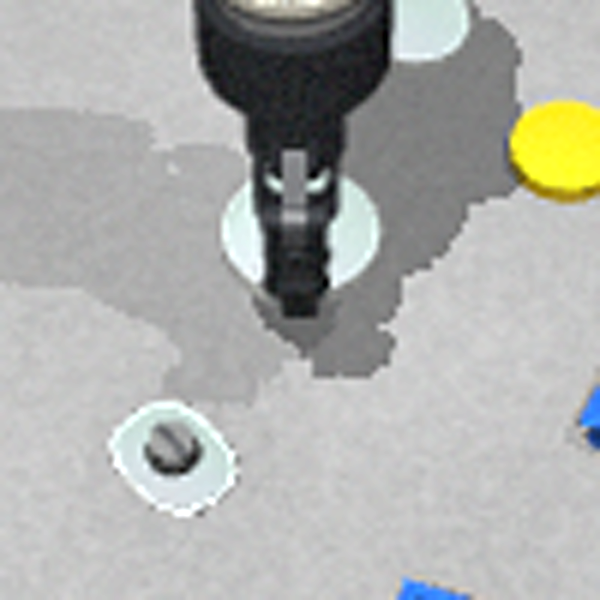

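Call:
drive_tool(dp=[[-0.2, -3, -0.6], [-0.4, -5, -0.5], [-0.4, -5.4, 0], [-0.4, -5.4, 0], [-0.4, -5, 0]], turn=[[0, 0, 0], [0, 0, 0], [0, 0, 0], [0, 0, 0], [0, 0, 0]])

```text
time_s: 17.65
position: [0.593, -0.1559, 0.0347]
tcp_rot: [-0.796, 3.031, -0.003]
wrist_force: [-0.3, 0.4, -0.2]
grip_width: 0.0636
```

Call:
drive_tool(dp=[[-0.4, -4, 0], [-0.4, -2, 0], [0, 0, 0]], turn=[[0, 0, 0.16], [0, 0, 0.16], [0, 0, 0]])

```text
time_s: 18.02
position: [0.6283, -0.2152, 0.0354]
tcp_rot: [-0.275, 3.12, -0.006]
wrist_force: [0.2, 0.1, -0.4]
grip_width: 0.0635
```

Run:
```python
from h import *
plan(.6447,-.2395,.00,.165)
```

```text
t 18.02 p [ 0.6283 -0.2152  0.0354] toolx [-0.985 -0.175 -0.01 ] tooly [-0.175  0.985 -0.004] w 0.0635 F [ 0.2  0.1 -0.4] q [ 0.43  0.72 -0.25  1.85  0.29  0.6   1.74]
  dp cm [-1.15 -2.67  3.56] turn [-0.004  0.01   0.011]
```

Call:
drive_tool(dp=[[-0.7, -1.7, 0], [-0.4, -0.8, 0.5], [0, 0, 0.5], [0, 0, 0]], turn=[[0, 0.01, 0.01], [0, 0, 0], [0, 0, 0], [0, 0, 0]])

```text
time_s: 18.52
position: [0.6396, -0.2322, 0.0241]
tcp_rot: [0.278, -3.124, -0.001]
wrist_force: [-0.7, 0.0, 0.1]
grip_width: 0.0632
```

Run:
```python
from h import *
plan(.6447,-.2395,-.0372,.165)
zoom("scene",[.645,-.22,.01],"pics/20.png",[],half=50,k=6)
```

```text
t 18.52 p [ 0.6396 -0.2322  0.0241] toolx [-0.984 -0.177  0.006] tooly [-0.177  0.984  0.001] w 0.0632 F [-0.7  0.   0.1] q [ 0.45  0.75 -0.25  1.8   0.3   0.63  1.77]
  dp cm [-0.4  -0.82  6.12] turn [ 0.001 -0.006  0.013]
```

View pics/20.png

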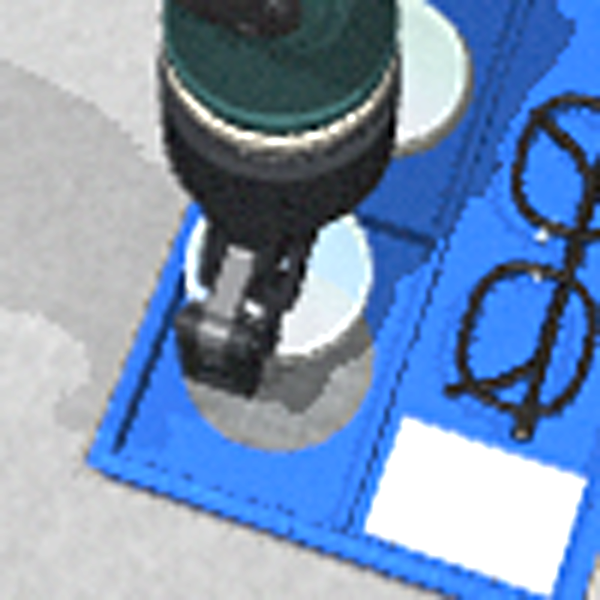

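Call:
drive_tool(dp=[[-0.4, -0.8, 0.5], [0, 0, 1.5], [0, 0, 1.5], [0, 0, 0.8], [0, 0, 0]], turn=[[0, -0.005, 0.013], [0, 0, 0], [0, 0, 0], [0, 0, 0], [0, 0, 0]])

```text
time_s: 19.2
position: [0.6443, -0.2384, -0.0227]
tcp_rot: [0.259, -3.129, -0.003]
wrist_force: [-1.0, -0.4, -1.3]
grip_width: 0.0634
```

Run:
```python
from h import *
plan(.6447,-.2395,-.0372,.165)
```

```text
t 19.2 p [ 0.6443 -0.2384 -0.0227] toolx [-0.986 -0.165  0.002] tooly [-0.165  0.986  0.002] w 0.0634 F [-1.  -0.4 -1.3] q [ 0.44  0.82 -0.23  1.79  0.31  0.56  1.75]
  dp cm [-0.03 -0.12  1.45] turn [ 0.002 -0.002  0.   ]
```

Call:
drive_tool(dp=[[0, -0.1, 0.7], [0, 0, 0.4], [0, 0, 0.2], [0, 0, 0.1], [0, 0, 0]], turn=[[0, 0, 0], [0, 0, 0], [0, 0, 0], [0, 0, 0], [0, 0, 0]])

```text
time_s: 19.82
position: [0.6454, -0.2396, -0.0367]
tcp_rot: [0.26, -3.131, -0.002]
wrist_force: [0.6, 0.0, -1.1]
grip_width: 0.0633
```

Call:
drive_tool(dp=[[0, 0, 0.1], [0, 0, 0]], turn=[[0, 0, 0], [0, 0, 0]])

```text
time_s: 20.08
position: [0.6457, -0.2396, -0.0368]
tcp_rot: [-0.26, 3.131, 0.001]
wrist_force: [-0.3, 0.4, -1.6]
grip_width: 0.0635
```

Run:
```python
from h import *
plan(.6447,-.2395,-.0372,.165)
zoom("scene",[.645,-.22,.01],"pics/21.png",[],half=50,k=6)
```

```text
t 20.07 p [ 0.6457 -0.2396 -0.0368] toolx [-0.986 -0.165 -0.   ] tooly [-0.165  0.986  0.001] w 0.0635 F [-0.3  0.4 -1.6] q [ 0.43  0.84 -0.22  1.79  0.32  0.54  1.75]
  dp cm [0.1  0.03 0.04] turn [0.001 0.    0.001]
```

View pics/21.png

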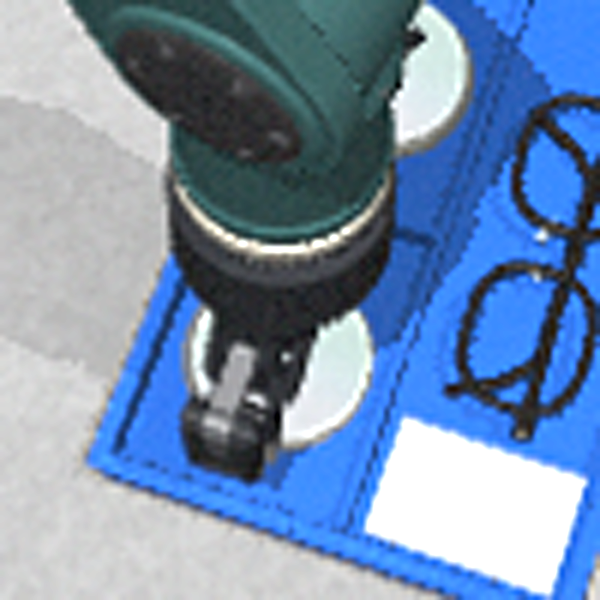

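Call:
drive_tool(dp=[[0, 0, 0], [0, 0, 0], [0, 0, 0]], turn=[[0, 0, 0], [0, 0, 0], [0, 0, 0]], grip=0.8)

```text
time_s: 20.5
position: [0.6458, -0.2397, -0.037]
tcp_rot: [-0.26, 3.13, 0.002]
wrist_force: [0.0, 0.2, 0.1]
grip_width: 0.077
```

Call:
drive_tool(dp=[[0, 0, -1], [0, 0, -2], [0, 0, -2.5], [0, 0, -1.5]], turn=[[0, 0, 0], [0, 0, 0], [0, 0, 0], [0, 0, 0]])

```text
time_s: 21.0
position: [0.6456, -0.2397, 0.0371]
tcp_rot: [-0.26, 3.131, 0.002]
wrist_force: [-0.8, 0.4, 0.1]
grip_width: 0.0768
```

Run:
```python
from h import *
plan(.4515,-.2053,.02,0)
zoom("scene",[.645,-.22,.01],"pics/22.png",[],half=50,k=6)
```

```text
t 21.0 p [ 0.6456 -0.2397  0.0371] toolx [-0.986 -0.165 -0.   ] tooly [-0.165  0.986  0.001] w 0.0768 F [-0.8  0.4  0.1] q [ 0.46  0.74 -0.26  1.78  0.29  0.66  1.77]
  dp cm [18.58  6.59  1.71] turn [0.001 0.    0.166]
```

View pics/22.png

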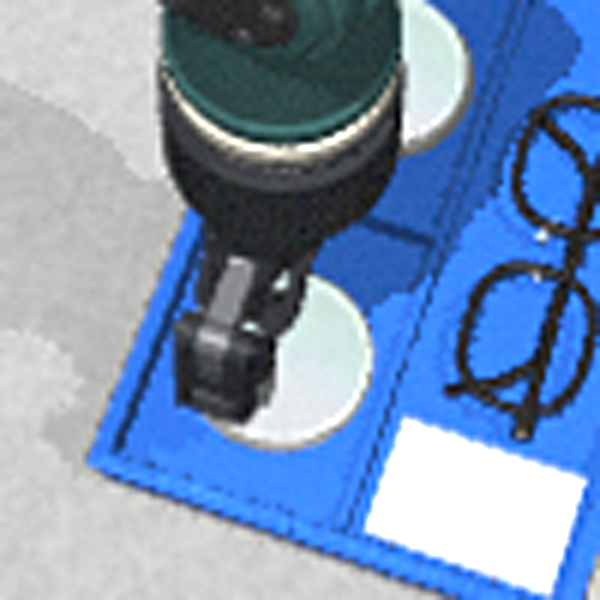

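Call:
drive_tool(dp=[[3.5, 1.2, 0], [5, 1.8, 0], [4.5, 1.6, 0.5], [2.5, 0.9, 0.5], [0.5, 0.3, 0.5]], turn=[[0, 0, 0], [0, 0, 0], [0, 0, 0], [0, 0, 0], [0, 0, 0.16]], grip=0.7)

```text
time_s: 21.68
position: [0.477, -0.2089, 0.0256]
tcp_rot: [-0.001, 3.132, -0.002]
wrist_force: [0.9, 0.1, -0.1]
grip_width: 0.0723
```

Run:
```python
from h import *
plan(.4515,-.2053,-.0,0)
```

```text
t 21.68 p [ 0.477  -0.2089  0.0256] toolx [-1.   -0.   -0.01] tooly [-0.     1.    -0.001] w 0.0723 F [ 0.9  0.1 -0.1] q [ 0.46  0.61 -0.18  2.18  0.28  0.36  1.62]
  dp cm [2.57 0.36 2.53] turn [-0.001  0.01   0.   ]
```

Call:
drive_tool(dp=[[1.6, 0.2, 0.7], [0.8, 0.1, 0.7], [0, 0, 0.5], [0, 0, 0]], turn=[[0, 0.01, 0], [0, 0, 0], [0, 0, 0], [0, 0, 0]])

```text
time_s: 22.18
position: [0.452, -0.2058, 0.0054]
tcp_rot: [0.01, -3.141, 0.002]
wrist_force: [-0.1, 0.1, -0.3]
grip_width: 0.0722
```

Run:
```python
from h import *
plan(.4515,-.2053,-.0405,0)
zoom("scene",[.4515,-.2053,.01],"pics/23.png",[[.4515,-.2053,.01]],half=40,k=7)
zoom("top",[.65,-.2,.01],"pics/23t.png",[],half=50,k=6)
```

```text
t 22.18 p [ 0.452  -0.2058  0.0054] toolx [-1.    -0.006  0.001] tooly [-0.006  1.    -0.001] w 0.0722 F [-0.1  0.1 -0.3] q [ 0.44  0.64 -0.14  2.23  0.3   0.29  1.61]
  dp cm [0.04 0.06 4.59] turn [-0.001 -0.001  0.006]
```

View pics/23.png

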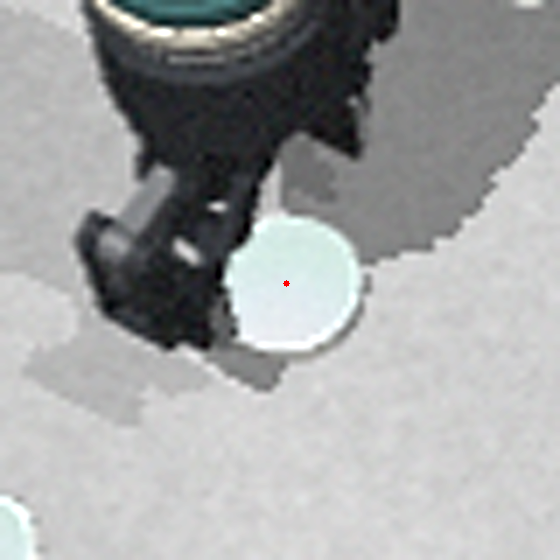

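View pics/23t.png

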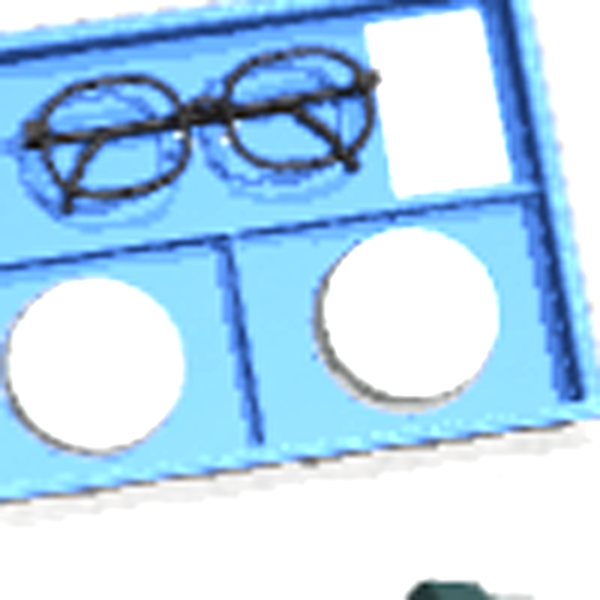

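Call:
drive_tool(dp=[[0, 0.1, 1.2], [0, 0, 1.4], [0, 0, 1], [0, 0, 0.5], [0, 0, 0.1]], turn=[[0, 0, 0], [0, 0, 0], [0, 0, 0], [0, 0, 0], [0, 0, 0]])

```text
time_s: 22.9
position: [0.4534, -0.2049, -0.0397]
tcp_rot: [-0.011, 3.141, -0.002]
wrist_force: [0.3, -0.0, -0.4]
grip_width: 0.0729
```

Call:
drive_tool(dp=[[0, 0, 0], [0, 0, 0], [0, 0, 0], [0, 0, 0]], turn=[[0, 0, 0], [0, 0, 0], [0, 0, 0], [0, 0, 0]], grip=-0.1, force=30)

```text
time_s: 23.4
position: [0.4549, -0.2061, -0.0372]
tcp_rot: [-0.009, 3.137, -0.006]
wrist_force: [-0.2, -0.2, 0.2]
grip_width: 0.0484
```

Run:
```python
from h import *
plan(.4515,-.2053,-.0405,0)
zoom("scene",[.4515,-.2053,.01],"pics/24.png",[],half=40,k=7)
```

```text
t 23.4 p [ 0.4549 -0.2061 -0.0372] toolx [-1.    -0.006 -0.004] tooly [-0.006  1.    -0.004] w 0.0484 F [-0.2 -0.2  0.2] q [ 0.4   0.72 -0.09  2.24  0.33  0.19  1.59]
  dp cm [0.34 0.08 0.33] turn [-0.004  0.004  0.006]
```

View pics/24.png

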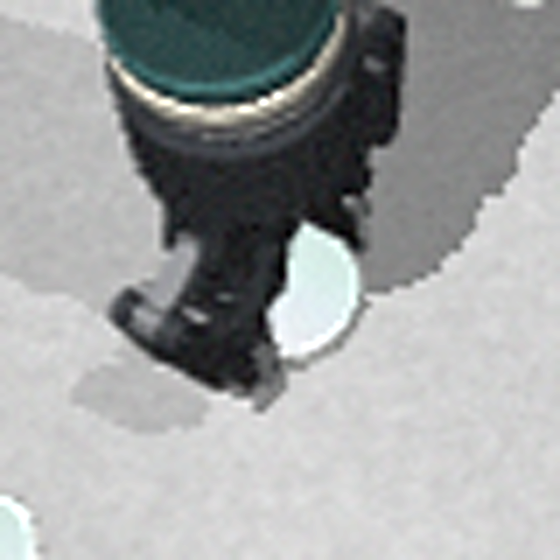

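Call:
drive_tool(dp=[[0, 0, -0.5], [0, 0, -1], [0, 0, -2], [0, 0, -2], [0, 0, -1]], turn=[[0, 0, 0], [0, 0, 0], [0, 0, 0], [0, 0, 0], [0, 0, 0]])

```text
time_s: 24.08
position: [0.4536, -0.2055, 0.0304]
tcp_rot: [-0.01, 3.139, -0.005]
wrist_force: [-0.1, 0.9, -0.9]
grip_width: 0.0485
```

Run:
```python
from h import *
plan(.639,.109,.03,.026)
zoom("scene",[.4515,-.2053,.01],"pics/25.png",[],half=40,k=7)
```

```text
t 24.07 p [ 0.4536 -0.2055  0.0304] toolx [-1.    -0.006 -0.002] tooly [-0.006  1.    -0.003] w 0.0485 F [-0.1  0.9 -0.9] q [ 0.46  0.59 -0.17  2.22  0.29  0.35  1.62]
  dp cm [-1.874e+01  3.133e+01 -2.000e-02] turn [-0.003  0.002 -0.02 ]
```

View pics/25.png

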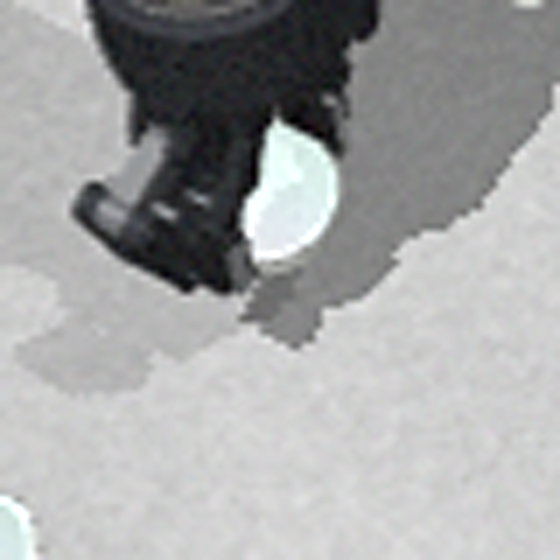

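Call:
drive_tool(dp=[[-1.6, 2.6, -0.3], [-2.7, 4.5, -0.2], [-2.9, 4.8, 0], [-2.9, 4.8, 0], [-2.9, 4.8, 0]], turn=[[0, 0, 0], [0, 0, 0], [0, 0, 0], [0, 0, 0], [0, 0, 0]])

```text
time_s: 24.75
position: [0.5837, 0.0077, 0.0344]
tcp_rot: [-0.013, -3.141, 0.012]
wrist_force: [0.1, -0.4, -0.2]
grip_width: 0.0488
```

Call:
drive_tool(dp=[[-2.2, 3.5, 0], [-1.2, 2, 0], [-0.3, 0.5, 0], [0, 0, 0]], turn=[[0, 0, -0.02], [0, 0, 0], [0, 0, 0], [0, 0, 0]])

```text
time_s: 25.25
position: [0.6214, 0.0738, 0.0325]
tcp_rot: [0.028, -3.139, 0.011]
wrist_force: [0.6, -0.2, 0.0]
grip_width: 0.0483
```

Run:
```python
from h import *
plan(.639,.109,-.0,.026)
```

```text
t 25.25 p [0.6214 0.0738 0.0325] toolx [-1.    -0.018  0.003] tooly [-0.018  1.    -0.007] w 0.0483 F [ 0.6 -0.2  0. ] q [-0.1   0.68 -0.14  1.93  0.19  0.54  1.22]
  dp cm [-1.83  3.51  3.22] turn [-0.007 -0.003 -0.008]
```

Call:
drive_tool(dp=[[-1.2, 2.3, 0.3], [-0.7, 1.2, 0.5], [0, 0, 0.5], [0, 0, 0]], turn=[[-0.007, 0, -0.008], [0, 0, 0], [0, 0, 0], [0, 0, 0]])

```text
time_s: 25.75
position: [0.6391, 0.1067, 0.0177]
tcp_rot: [0.033, -3.136, 0.003]
wrist_force: [-0.0, -1.0, -1.1]
grip_width: 0.0482
```

Run:
```python
from h import *
plan(.639,.109,-.034,.026)
zoom("scene",[.639,.109,.01],"pics/26.png",[],half=45,k=7)
```

```text
t 25.75 p [0.6391 0.1067 0.0177] toolx [-1.    -0.021  0.006] tooly [-0.021  1.    -0.002] w 0.0482 F [-0.  -1.  -1.1] q [-0.14  0.73 -0.14  1.88  0.18  0.55  1.19]
  dp cm [-0.02  0.25  5.17] turn [-0.002 -0.006 -0.005]
```

View pics/26.png

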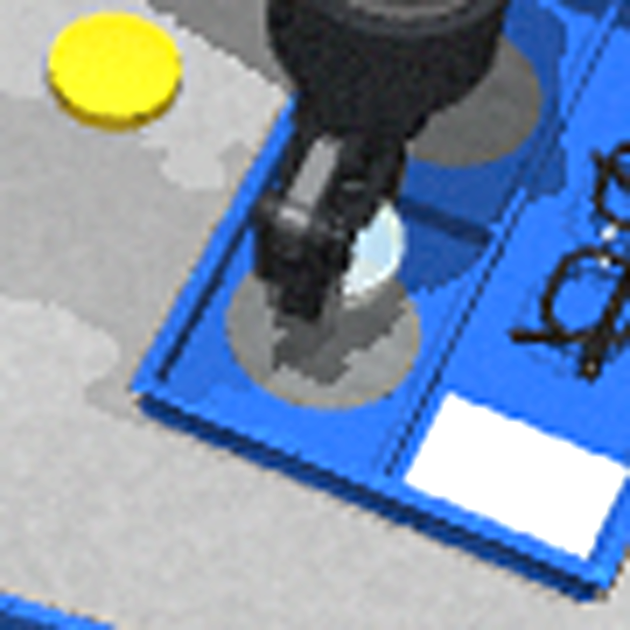

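Call:
drive_tool(dp=[[0, 0.2, 1], [0, 0, 1.2], [0, 0, 1.2], [0, 0, 0.7], [0, 0, 0]], turn=[[0, -0.005, 0], [0, 0, 0], [0, 0, 0], [0, 0, 0], [0, 0, 0]])

```text
time_s: 26.42
position: [0.6381, 0.1071, -0.0267]
tcp_rot: [0.031, -3.14, 0.005]
wrist_force: [-0.0, -0.7, 0.2]
grip_width: 0.0484
```

Call:
drive_tool(dp=[[0, 0, 0.4], [0, 0, 0.3], [0, 0, 0.2], [0, 0, 0]], turn=[[0, 0, 0], [0, 0, 0], [0, 0, 0], [0, 0, 0]])

```text
time_s: 26.92
position: [0.6391, 0.1074, -0.0349]
tcp_rot: [-0.03, 3.141, -0.004]
wrist_force: [-0.5, -0.8, -0.6]
grip_width: 0.0487
```

Run:
```python
from h import *
plan(.639,.109,-.034,.026)
zoom("scene",[.639,.109,.01],"pics/27.png",[],half=45,k=7)
```

```text
t 26.93 p [ 0.6391  0.1074 -0.0349] toolx [-1.    -0.019 -0.   ] tooly [-0.019  1.    -0.003] w 0.0487 F [-0.5 -0.8 -0.6] q [-0.16  0.8  -0.12  1.89  0.2   0.46  1.17]
  dp cm [ 0.01  0.16 -0.09] turn [-0.003  0.    -0.007]
```

View pics/27.png

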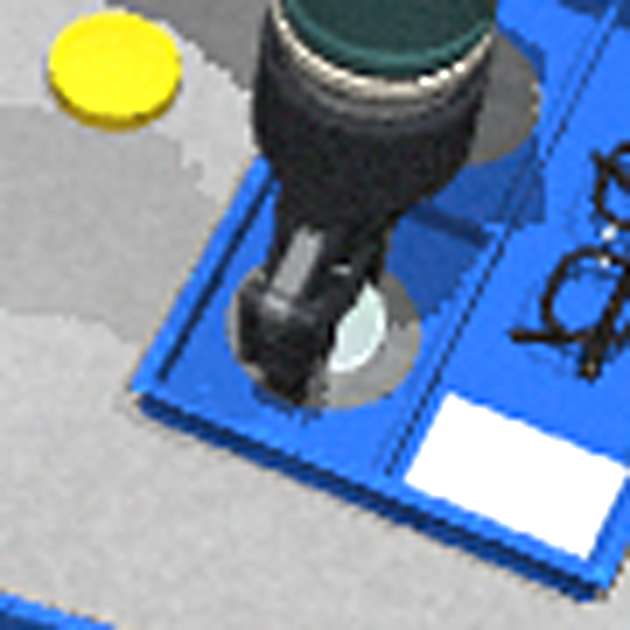

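Call:
drive_tool(dp=[[0, 0, 0.15], [0, 0, 0]], turn=[[0, 0, 0], [0, 0, 0]])

```text
time_s: 27.22
position: [0.6395, 0.1075, -0.0348]
tcp_rot: [-0.031, 3.141, -0.004]
wrist_force: [1.0, 0.2, -0.9]
grip_width: 0.0484
```

Call:
drive_tool(dp=[[0, 0, 0.15], [0, 0, 0]], turn=[[0, 0, 0], [0, 0, 0]])

```text
time_s: 27.48
position: [0.6398, 0.1076, -0.035]
tcp_rot: [-0.03, 3.14, -0.004]
wrist_force: [0.5, -0.5, 0.4]
grip_width: 0.0484
```

Contact, as expected. Releasing.

Call:
drive_tool(dp=[[0, 0, 0], [0, 0, 0], [0, 0, 0]], turn=[[0, 0, 0], [0, 0, 0], [0, 0, 0]], grip=0.5)

```text
time_s: 27.85
position: [0.6396, 0.1075, -0.0358]
tcp_rot: [-0.031, 3.141, -0.004]
wrist_force: [-0.5, 0.4, 0.7]
grip_width: 0.064
```

Call:
drive_tool(dp=[[0, 0, -1], [0, 0, -2], [0, 0, -2.5], [0, 0, -1.5]], turn=[[0, 0, 0], [0, 0, 0], [0, 0, 0], [0, 0, 0]])

```text
time_s: 28.35
position: [0.6393, 0.1077, 0.038]
tcp_rot: [-0.031, 3.141, -0.005]
wrist_force: [-0.3, -0.0, -0.9]
grip_width: 0.0641
```

Run:
```python
from h import *
plan(.425,.2084,.02,0)
zoom("scene",[.639,.109,.01],"pics/28.png",[],half=45,k=7)
```

```text
t 28.35 p [0.6393 0.1077 0.038 ] toolx [-1.    -0.019 -0.   ] tooly [-0.019  1.    -0.003] w 0.0641 F [-0.3 -0.  -0.9] q [-0.14  0.7  -0.14  1.88  0.17  0.58  1.19]
  dp cm [21.23 10.49  1.77] turn [-0.003  0.     0.019]
```

View pics/28.png

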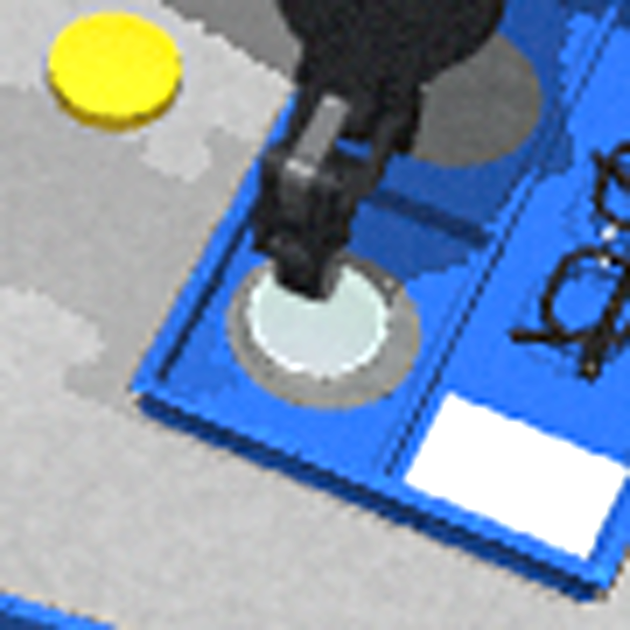

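Call:
drive_tool(dp=[[3.2, 1.6, 0], [5, 2.5, 0], [5, 2.5, 0.5], [3.5, 1.8, 0.5], [1.5, 0.7, 0.5]], turn=[[0, 0, 0], [0, 0, 0], [0, 0, 0], [0, 0, 0], [0, 0, 0.02]], grip=0.7)

```text
time_s: 29.02
position: [0.4568, 0.1973, 0.0261]
tcp_rot: [0.009, 3.129, 0.001]
wrist_force: [0.3, 0.2, -0.3]
grip_width: 0.0725
```

Run:
```python
from h import *
plan(.425,.2084,.005,0)
```

```text
t 29.02 p [0.4568 0.1973 0.0261] toolx [-1.     0.006 -0.012] tooly [0.006 1.    0.001] w 0.0725 F [ 0.3  0.2 -0.3] q [-0.45  0.59 -0.08  2.23  0.16  0.31  0.9 ]
  dp cm [3.22 1.09 2.07] turn [ 0.     0.012 -0.006]
```

Call:
drive_tool(dp=[[1.8, 0.6, 0.5], [1.1, 0.4, 0.7], [0, 0, 0.5], [0, 0, 0]], turn=[[0, 0.01, 0], [0, 0, 0], [0, 0, 0], [0, 0, 0]])

```text
time_s: 29.52
position: [0.4268, 0.2085, 0.008]
tcp_rot: [0.006, 3.139, 0.001]
wrist_force: [-0.4, 1.0, 0.5]
grip_width: 0.0725
```

Run:
```python
from h import *
plan(.425,.2084,-.037,0)
zoom("scene",[.425,.2084,.01],"pics/29.png",[[.425,.2084,.01]],half=40,k=7)
zoom("top",[.639,.15,.01],"pics/29t.png",[],half=50,k=6)
```

```text
t 29.52 p [0.4268 0.2085 0.008 ] toolx [-1.     0.004 -0.002] tooly [0.004 1.    0.001] w 0.0725 F [-0.4  1.   0.5] q [-0.5   0.62 -0.06  2.28  0.15  0.25  0.86]
  dp cm [ 0.19 -0.01  4.5 ] turn [ 0.001  0.002 -0.004]
```

View pics/29.png

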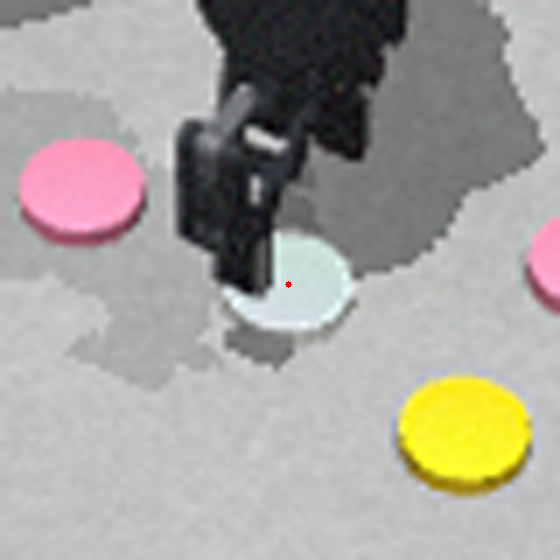

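View pics/29t.png

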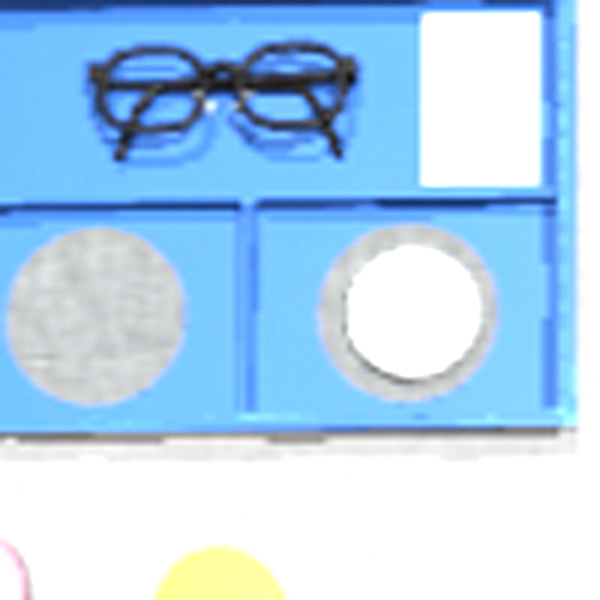

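Call:
drive_tool(dp=[[0.1, 0, 1.2], [0, 0, 1.3], [0, 0, 1], [0, 0, 0.4], [0, 0, 0]], turn=[[0, 0, 0], [0, 0, 0], [0, 0, 0], [0, 0, 0], [0, 0, 0]])

```text
time_s: 30.25
position: [0.4274, 0.2079, -0.0339]
tcp_rot: [0.01, 3.138, 0.001]
wrist_force: [0.4, 0.5, 0.4]
grip_width: 0.0724
```

Call:
drive_tool(dp=[[0, 0, 0], [0, 0, 0], [0, 0, 0], [0, 0, 0]], turn=[[0, 0, 0], [0, 0, 0], [0, 0, 0], [0, 0, 0]], grip=-0.1, force=30)

```text
time_s: 30.75
position: [0.4278, 0.2082, -0.0329]
tcp_rot: [0.01, 3.137, 0.003]
wrist_force: [0.8, -0.3, -0.3]
grip_width: 0.048
```

Run:
```python
from h import *
plan(.425,.2084,-.037,0)
zoom("scene",[.425,.2084,.01],"pics/30.png",[],half=40,k=7)
```

```text
t 30.75 p [ 0.4278  0.2082 -0.0329] toolx [-1.     0.006 -0.005] tooly [0.006 1.    0.002] w 0.048 F [ 0.8 -0.3 -0.3] q [-0.52  0.7  -0.04  2.29  0.17  0.15  0.85]
  dp cm [0.28 0.02 0.41] turn [ 0.002  0.005 -0.006]
```

View pics/30.png

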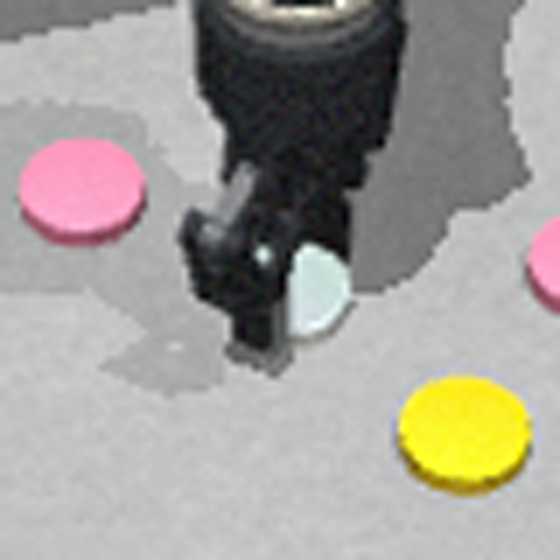

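Call:
drive_tool(dp=[[0, 0, 0], [0, 0, 0], [0.2, 0, 0.3], [0, 0, 0]], turn=[[0, 0, 0], [0, 0, 0], [0, 0, 0], [0, 0, 0]], grip=0.4)

```text
time_s: 31.3
position: [0.4257, 0.2082, -0.0362]
tcp_rot: [0.01, 3.137, 0.003]
wrist_force: [0.1, -0.5, -0.1]
grip_width: 0.0599
```

Call:
drive_tool(dp=[[0, 0, 0], [0, 0, 0], [0, 0, 0], [0, 0, 0]], turn=[[0, 0, 0], [0, 0, 0], [0, 0, 0], [0, 0, 0]], grip=-0.1, force=30)

```text
time_s: 31.8
position: [0.4258, 0.2083, -0.0358]
tcp_rot: [0.01, 3.136, 0.003]
wrist_force: [-0.3, 0.2, 1.0]
grip_width: 0.0482
```

Call:
drive_tool(dp=[[0, 0, -0.5], [0, 0, -1], [0, 0, -2], [0, 0, -2], [0, 0, -1]], turn=[[0, 0, 0], [0, 0, 0], [0, 0, 0], [0, 0, 0], [0, 0, 0]])

```text
time_s: 32.42
position: [0.4249, 0.2077, 0.0321]
tcp_rot: [0.01, 3.137, 0.001]
wrist_force: [-0.2, -0.4, -0.5]
grip_width: 0.0485
```

Run:
```python
from h import *
plan(.6355,.2313,.03,.026)
zoom("scene",[.425,.2084,.01],"pics/31.png",[],half=40,k=7)
```

```text
t 32.42 p [0.4249 0.2077 0.0321] toolx [-1.     0.007 -0.004] tooly [0.007 1.    0.001] w 0.0485 F [-0.2 -0.4 -0.5] q [-0.49  0.57 -0.08  2.28  0.15  0.3   0.86]
  dp cm [-21.04   2.49   0.3 ] turn [ 0.001  0.004 -0.033]
```

View pics/31.png

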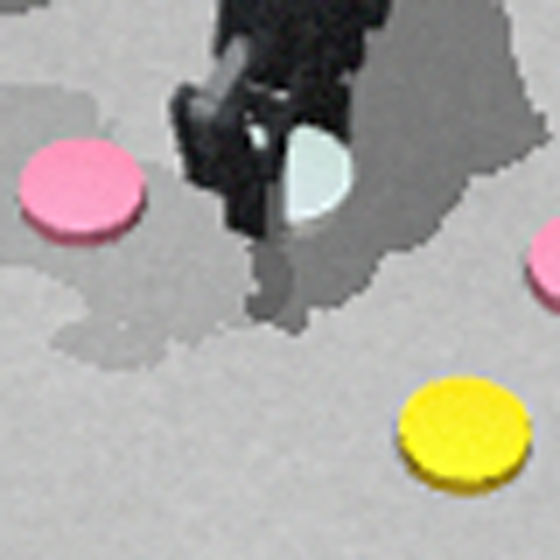

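Call:
drive_tool(dp=[[-3, 0.3, -0.2], [-5, 0.6, 0], [-5, 0.6, 0], [-3.5, 0.5, 0], [-2, 0.2, 0]], turn=[[0, 0, 0], [0, 0, 0], [0, 0, 0], [0, 0, -0.03], [0, 0, 0]])

```text
time_s: 33.1
position: [0.6112, 0.2288, 0.0343]
tcp_rot: [0.043, -3.141, 0.001]
wrist_force: [0.2, 0.2, -0.1]
grip_width: 0.0486
```

Run:
```python
from h import *
plan(.6355,.2313,.02,.026)
```

```text
t 33.1 p [0.6112 0.2288 0.0343] toolx [-1.    -0.027  0.   ] tooly [-0.027  1.    -0.001] w 0.0486 F [ 0.2  0.2 -0.1] q [-0.34  0.7  -0.13  1.87  0.16  0.58  1.03]
  dp cm [-2.44  0.19  1.43] turn [-0.001 -0.     0.001]
```

Call:
drive_tool(dp=[[-1.4, 0.1, 0.5], [-0.5, 0.1, 0.5], [0, 0, 0.5], [0, 0, 0]], turn=[[0, 0, 0], [0, 0, 0], [0, 0, 0], [0, 0, 0]])

```text
time_s: 33.6
position: [0.6286, 0.2305, 0.0163]
tcp_rot: [0.042, -3.137, 0.004]
wrist_force: [-0.3, -0.1, -0.3]
grip_width: 0.0482
```

Run:
```python
from h import *
plan(.6355,.2313,-.033,.026)
zoom("scene",[.639,.209,.01],"pics/32.png",[],half=45,k=7)
```

```text
t 33.6 p [0.6286 0.2305 0.0163] toolx [-1.    -0.027  0.005] tooly [-0.027  1.    -0.003] w 0.0482 F [-0.3 -0.1 -0.3] q [-0.33  0.75 -0.13  1.83  0.16  0.58  1.03]
  dp cm [-0.72  0.07  4.92] turn [-0.003 -0.005  0.001]
```

View pics/32.png

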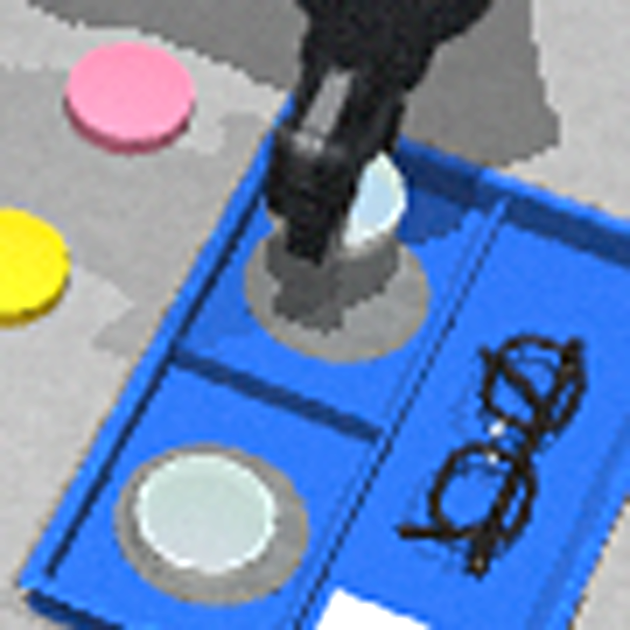

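Call:
drive_tool(dp=[[-0.7, 0.1, 0.5], [0, 0, 1.3], [0, 0, 1.3], [0, 0, 0.8], [0, 0, 0]], turn=[[0, -0.005, 0], [0, 0, 0], [0, 0, 0], [0, 0, 0], [0, 0, 0]])

```text
time_s: 34.28
position: [0.6347, 0.2319, -0.0256]
tcp_rot: [0.044, -3.141, 0.005]
wrist_force: [0.4, 0.0, 0.7]
grip_width: 0.0483
```

Call:
drive_tool(dp=[[0, 0, 0.4], [0, 0, 0.3], [0, 0, 0.15], [0, 0, 0]], turn=[[0, 0, 0], [0, 0, 0], [0, 0, 0], [0, 0, 0]])

```text
time_s: 34.78
position: [0.6355, 0.2321, -0.0322]
tcp_rot: [-0.043, 3.14, -0.004]
wrist_force: [-0.5, 0.2, 0.1]
grip_width: 0.0484
```

Call:
drive_tool(dp=[[0, 0, 0.15], [0, 0, 0]], turn=[[0, 0, 0], [0, 0, 0]])

```text
time_s: 35.02
position: [0.6359, 0.2323, -0.0326]
tcp_rot: [-0.043, 3.139, -0.004]
wrist_force: [-0.4, -0.6, -1.0]
grip_width: 0.0479
```

Call:
drive_tool(dp=[[0, 0, 0.1], [0, 0, 0]], turn=[[0, 0, 0], [0, 0, 0]])

```text
time_s: 35.28
position: [0.6361, 0.2324, -0.0326]
tcp_rot: [-0.043, 3.139, -0.004]
wrist_force: [-0.0, 0.4, 0.1]
grip_width: 0.0483
```

Call:
drive_tool(dp=[[0, 0, 0], [0, 0, 0], [0, 0, 0]], turn=[[0, 0, 0], [0, 0, 0], [0, 0, 0]], grip=0.5)

```text
time_s: 35.65
position: [0.636, 0.2323, -0.0335]
tcp_rot: [-0.043, 3.14, -0.004]
wrist_force: [0.3, -0.3, 0.7]
grip_width: 0.064
```

Call:
drive_tool(dp=[[0, 0, -1], [0, 0, -2], [0, 0, -3], [0, 0, -3], [0, 0, -3]], turn=[[0, 0, 0], [0, 0, 0], [0, 0, 0], [0, 0, 0], [0, 0, 0]])

```text
time_s: 36.28
position: [0.6349, 0.2323, 0.0923]
tcp_rot: [-0.043, 3.141, -0.005]
wrist_force: [0.2, -0.6, -0.0]
grip_width: 0.0643
```

Call:
drive_tool(dp=[[4, 1, 0], [5, 2, 0], [5, 2, 0], [4, 2, 0], [0, 0, 0]], turn=[[0, 0, 0], [0, 0, 0], [0, 0, 0], [0, 0, 0], [0, 0, 0]])

```text
time_s: 36.9
position: [0.455, 0.3018, 0.1029]
tcp_rot: [-0.039, 3.123, 0.01]
wrist_force: [0.4, 0.5, 0.7]
grip_width: 0.0642
```

Run:
```python
from h import *
plan(.6355,.2313,-.033,.026)
for n in("top","scene"):
    im=read_camera(n); c=im[95:345,90:450] if n=="top" else im[80:400,140:480]
    cv2.imwrite(f"pics/end_{n}.png",cv2.resize(c[:,:,::-1],None,fx=1.8,fy=1.8,interpolation=cv2.INTER_CUBIC))
    for q in("large_lens_1_mid","small_lens_1_mid","edged_lens_1_mid"):
        for d in find_in(n,q):
            b=d["bbox"]; u=((b[0]+b[2])*280,(b[1]+b[3])*210); print(n,q,round(d["score"],2),np.round(u),onz(n,u,.012)[0].round(3))
```

```text
t 36.9 p [0.455  0.3018 0.1029] toolx [-1.    -0.025 -0.019] tooly [-0.025  1.     0.006] w 0.0642 F [0.4 0.5 0.7] q [-0.57  0.5  -0.13  2.1   0.14  0.54  0.79]
  dp cm [-17.61  -7.58  13.88] turn [ 0.006  0.019 -0.001]
top large_lens_1_mid 0.84 [341. 175.] [ 0.622 -0.122  0.012]
top small_lens_1_mid 0.95 [210. 218.] [0.514 0.177 0.012]
top small_lens_1_mid 0.77 [190. 301.] [0.325 0.213 0.012]
top small_lens_1_mid 0.58 [170. 214.] [0.523 0.271 0.012]
top edged_lens_1_mid 0.85 [308. 250.] [ 0.446 -0.05   0.012]
top edged_lens_1_mid 0.59 [392. 165.] [ 0.649 -0.242  0.012]
scene small_lens_1_mid 0.78 [252. 138.] [0.332 0.208 0.012]
scene small_lens_1_mid 0.77 [324. 149.] [0.53  0.268 0.012]
scene small_lens_1_mid 0.65 [306. 172.] [0.52  0.172 0.012]
scene small_lens_1_mid 0.63 [354. 176.] [0.64  0.224 0.012]
scene edged_lens_1_mid 0.69 [240. 222.] [ 0.448 -0.05   0.012]
scene edged_lens_1_mid 0.28 [335. 209.] [0.64  0.1   0.012]
```

View pics/end_top.png

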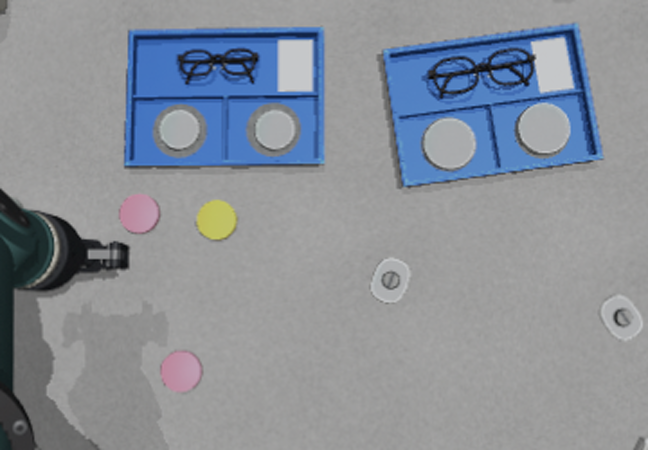

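View pics/end_scene.png

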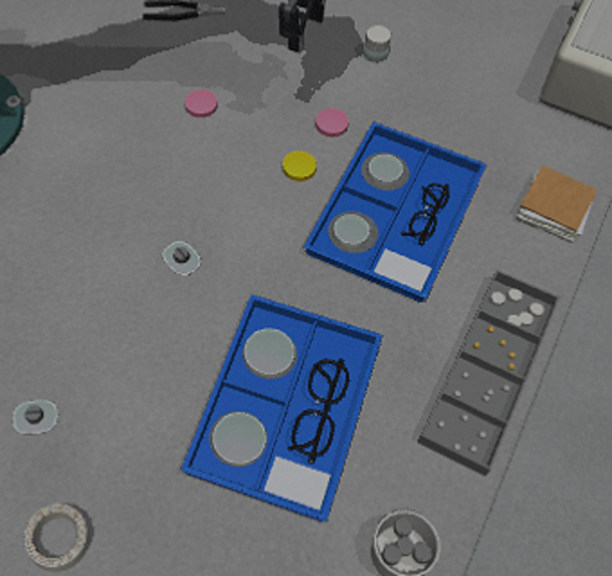

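All four lenses lie near the middle of their wells. The frames and edged lenses haven't moved, and the arm is clear of everything.

```bash
python3 -c "
from rig import env
s=env.read_state();print(s['time_s'],abs(s['qd']).max());print(env.hand_in())"
```

```text
37.3 0.0074687561317574765
the job is handed in; nothing more can be done
None
```

I handed the job in at 37.3 s. Both 65 mm lenses are in the wells of the wide-frame tray, on the right. Both 50 mm lenses are in the wells of the narrow-frame tray, on the left. I lowered each lens until it met the well floor, then released it.

**Last checks:** the final top and scene pictures show each lens flat and close to centre on its pad. The frames and both edged lenses look as they did at the start, and the arm stood clear of everything.

**What failed or disagreed:**
- **Fingertip height:** the fingertips sat about 4 cm above where the TCP reading put them. My first try at the first large lens therefore closed above the rim. I reopened, went lower using the pictures, and set all heights from the pictures after that.
- **Touchdown force:** the wrist force showed no clear contact when a lens met the floor. I judged contact from the z reading stopping within 1 mm of the expected height.
- **Bench contact:** the fingertips probably touched the bench lightly while closing on the first small lens, because the z reading rose 2.5 mm.
- **Lens detection:** in the final pictures the trained networks missed some of the placed lenses, called two of them edged lenses, and reported the pink and yellow decoys as small lenses. I relied on the pictures for the final check.

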